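Put the polished altar candlestick back together

TASK

The altar candlestick has been taken apart for polishing. Put it together again on its round brass foot, where the foot stands, one part at a time from the bottom up: first the brass vase stem, then the blue enamelled knop, then the slender dark oak shaft, and last the brass drip pan with its candle cup, each upright and fully down over the spigot of the part beneath it. Leave the pyx, the cork block and the crucifix where they are, and let go of the finished candlestick.

Things in the scene. Friction and masses are not known exactly. Their poses are not given: they have to be found in the camera images.
- foot: Candlestick foot: heavy loose brass foot (1.7 kg), round, stepped, 120 mm across at the table, 40 mm high to its flat seat (50 mm across); tapered spigot on top 16 mm wide (9 at the tip), 11 tall; tip 51 mm above the table. Origin: centre of the underside; z up along its axis. Nothing is grasped here.
- stem_c (a point): Vase stem: brass, 58 mm tall plus spigot, 48 mm across the bottom, 42 the top; straight belly 50 mm across from 21 to 43 mm above the underside (grip); tapered spigot on top 16 mm wide (9 at the tip), 11 tall; socket below 22 mm wide, 13 deep. 340 g. Point: on its axis, 33 mm above the underside; z up. Stands upright at the start. Seated, it is 73 mm above the foot's underside.
- knop_c (a point): Knop: deep blue enamel, thin brass line round it, 40 mm tall plus spigot, 40 mm across the bottom, 38 the top; straight band 56 mm across from 17 to 30 mm above the underside (grip); tapered spigot on top 16 mm wide (9 at the tip), 11 tall; socket below 22 mm wide, 13 deep. 280 g. Point: on its axis, 24 mm above the underside; z up. Starts upright. Seated, it is 49 mm above the stem's point.
- shaft_c (a point): Shaft: slender dark brown oak, brass band at its foot, 62 mm tall plus spigot, 38 mm across the bottom, 36 the top; straight middle 32 mm across from 25 to 45 mm above the underside (grip); tapered spigot on top 16 mm wide (9 at the tip), 11 tall; socket below 22 mm wide, 13 deep. 140 g. Point: on its axis, 36 mm above the underside; z up. Starts upright. Seated, it is 52 mm above the knop's point.
- pan_c (a point): Drip pan: brass, 58 mm tall, no spigot: boss 38 mm across, 13 high, with socket below 22 mm wide, 13 deep. Dish 90 mm across, its floor 16 and rim 20 mm above the underside; candle cup 32 mm across (24 inside) from there to 58 mm: grip it outside, tips above the dish. 260 g. Point: on its axis in the cup, 40 mm above the underside; z up. Starts upright. Seated, it is 66 mm above the shaft's point.
- pyx: Bystander, loose: pewter pyx, a round box with a domed bright cover and small ball on top, 66 mm across, 59 mm tall. Origin: centre of its underside.
- cork_block: Bystander, loose: pale cork polishing block, 100 x 60 x 34 mm (x, y, z). Origin: centre of its underside.
- crucifix: Bystander, loose: small plain brass cross on a stepped foot 74 x 96 mm (x, y), 188 mm tall, its arms 86 mm across along its y. Origin: centre of its underside.
Things that resemble listed ones, but are neither listed nor needed, are in the scene too. What is shaped like the part that bears pan_c but orange or purple is not meant.

How it is judged:
On the way, in this order (a step that is already met when the one before it is completed fails the run):
1. the vase stem is seated on the foot (z of stem_c in the frame of foot between 0.069 and 0.077 m and horizontal distance between stem_c and foot below 0.006 m and angle between stem_c's own z axis and vertical below 0.08 rad), for 0.2 s.
2. the knop is seated on the vase stem (z of knop_c in the frame of stem_c between 0.045 and 0.053 m and horizontal distance between knop_c and stem_c below 0.006 m and angle between knop_c's own z axis and vertical below 0.08 rad), for 0.2 s.
3. the shaft is seated on the knop (z of shaft_c in the frame of knop_c between 0.048 and 0.056 m and horizontal distance between shaft_c and knop_c below 0.006 m and angle between shaft_c's own z axis and vertical below 0.08 rad), for 0.2 s.
4. the drip pan is seated on the shaft (z of pan_c in the frame of shaft_c between 0.062 and 0.07 m and horizontal distance between pan_c and shaft_c below 0.006 m and angle between pan_c's own z axis and vertical below 0.08 rad), for 0.2 s.
At the end, for the whole second after the job is handed in: The vase stem sits on the foot, the knop on the stem, the shaft on the knop and the drip pan on the shaft: each within 4 mm of its fully seated height, within 6 mm of the axis of the part beneath and within 0.08 rad of upright, released and at rest (under 0.02 m/s) (all of step 1 and all of step 2 and all of step 3 and all of step 4 and linear speed of each of stem, knop, shaft, pan below 0.02 m/s); the robot touches nothing.
It fails at once if the foot was shifted more than 25 mm (distance of foot from where it was at the start of the episode above 0.025 m).
It fails at once if the pyx was shifted more than 20 mm (distance of pyx from where it was at the start of the episode above 0.02 m).
It fails at once if the cork block was shifted more than 20 mm (distance of cork_block from where it was at the start of the episode above 0.02 m).
It fails at once if the crucifix was shifted more than 20 mm (distance of crucifix from where it was at the start of the episode above 0.02 m).
It also fails if it takes over 99 s, if anything falls off the work surface, if the arm or the gripper's body presses on something with over 40 N, if the wrist force passes 120 N, or if a joint passes its speed limit or range.

ROBOT

A 7-joint arm with a two-finger parallel gripper is mounted at the origin on the work surface. World frame = base frame: x ahead of the robot, y to its left, z up, the work surface at z = 0. Lengths are in m, angles in rad, forces in N, time in s.
With the tool pointing down it reaches from about 0.4 to 0.875 m from the base axis. Payload 4.4 kg.
Tool frame: the origin (TCP) lies between the finger pads; the fingertips stand 11 mm ahead of it and the grasp point (between the pads) lies 8 mm behind it (arm.tcp_to_tips is the z of the fingertips in the tool frame, in m); z points along the fingers, x is the direction in which the jaws open and shut, and the axes are right-handed (so a half turn about z gives the same grasp; the last joint's range is limited). The gripper opens to 85 mm and grips with 20 to 120 N. Pads are 22 mm wide; open, the fingers measure 114 mm over their backs; the gripper's body (76 mm by 85 mm) begins 54 mm behind the grasp point. The pads swing forward as they close: fully open they stand 13 mm farther back than shut.
Start: joints at [1.073, 0.628, 0.038, 1.517, -0.027, 0.996, -0.02], TCP at [0.272, -0.59, 0.218] pointing down, gripper open.
Joint ranges: [-3.06, 3.06], [-0.37, 2.12], [-1.25, 1.32], [0.18, 2.47], [-1.1, 4.24], [0.23, 1.98], [-2.94, 2.94]. Speed limits (rad/s): [2.57, 2.57, 3.14, 3.14, 3.14, 3.14, 3.14].

INTERFACE

Orientations are given as a unit quaternion [x, y, z, w].
In Python, from plant import arm gives the robot as it stands.
- The arm moves only by the tool servo_tool, never from a script. Its argument "moves" is a list of rows, each a list of 3 entries, a list of its own where there are three numbers: the shift along the tool's x, y, z in cm, then the turn about the tool's z in degrees, then the gripper's target within -1 to 1 (fully open at 1, half-way at 0, shut at -1). A call has 1 to 12 rows; each row shifts and turns the commanded pose from where the row before left it, along the tool's axes as they then stand; what a row does not reach is not made up. A row lasts 1/12 s, in which the tool goes at most 41.7 mm and 7.16 degrees, less where a joint would pass 70% of its speed; a pose out of reach is approached as far as the arm can. A call with a gripper value outside its range is refused whole. The fingers move at their own pace and stop on an object; the grip force is fixed at half the most. Time passes only in rows, so rows that do not move let the fingers close. It gives the time, the measured TCP pose, the force and the opening at its end, in the units of the state.
- arm.read_state(): the state, without advancing time (a new reading comes with each control period).
- arm.camera(name): name is "side" or "top"; returns the picture (400x640x3 uint8, blue, green, red); there is no depth.
- arm.calibration(name): a dict with "fov_y" (degrees; the focal length in pixels is half the picture's height over the tangent of half this angle, whatever the lens; pixels are square), "cx", "cy" (the principal point, pixels), "dist" ([k1, k2, p1, p2, k3] as OpenCV has them; the pictures are not rectified), "view" (4x4, takes a point from world to camera coordinates). Camera axes: x right, y down, z forward; pixel columns grow to the right and rows downward; lengths in m; the calibration is good to about 2 mm. A picture is of the moment at which its call begins. calibration takes no time and is no camera call.
- arm.close_job(): hands the job in, once; it reports no verdict.
Trained networks look in the newest picture that a camera, given by its name, has taken for a name from the list of things; names that differ only in an ending like _2 or _b are one class to them, and where a whole thing is asked for, a point or a joint stands for the part that bears it (a point fixed in the world has none). Each returns a list of dicts, best first, with "conf" (0 to 1); they miss things now and then, are a little off and sometimes report something else, mostly with a low value. They report only what shows in the picture. A call takes as long as a camera call. They do not tell look-alikes from the thing itself.
- arm.search_frame(label, camera): "uv" ([column, row] in pixels, amid what is visible of it).
- arm.cut_out(label, camera): "region" (400x640 bool, what is visible of it) and "uv" ([column, row] in pixels, amid what is visible of it).
- arm.spot_point(label, camera): "uv" ([column, row] in pixels: a listed point, or the origin of a listed thing).
The state is a dict: "clock": time; "q": joint angles; "joint_velocities": joint speeds; "tau": joint torques, N m; "eef_pos": TCP position; "orientation": TCP orientation; "contact_force": force on the tool from outside, world axes, zero at the start; "ft_torque": the same for the moment, N m; "gripper_width": opening from 0.0 (shut) to 1.0 (fully open).
Only numpy, scipy, OpenCV 4.12 (cv2) and the standard library are available. Lean on these libraries where they do the work, as an engineer would, in place of code of your own. Each camera call takes 0.05 s, during which the arm holds its last target.

## Working session

There is one attempt and no reset: what is moved stays moved. The work goes in short steps, Python scripts to look and compute and a tool call to move; the robot and the scene stay as the last step left them, time stands still between calls to the robot, and variables do not carry over. Pictures are saved under pics/ and viewed, and the job is handed in when it is done.

Besides the shell and the picture viewer there is one more tool, called after "Call:" by a JSON object that holds its "method" and its "body", one argument or row to a line. servo_tool: Moves the arm, as the interface text tells. Its arguments: {"type":"object","properties":{"moves":{"type":"array"}},"required":["moves"]}

```bash
mkdir -p pics; ls
python3 - <<'E'
from plant import arm
import cv2,numpy as np
s=arm.read_state(); print({k:np.round(v,3).tolist() for k,v in s.items()})
for c in('side','top'):
    cv2.imwrite(f'pics/{c}0.png',arm.camera(c)); d=arm.calibration(c); print(c,d['fov_y'],d['cx'],d['cy'],d['dist'],np.round(d['view'],3).tolist())
print(arm.tcp_to_tips)
E
```

```text
pics
{'clock': 0.0, 'q': [1.073, 0.629, 0.038, 1.518, -0.027, 0.996, -0.02], 'joint_velocities': [0.001, -0.0, 0.001, -0.0, -0.0, -0.0, -0.001], 'tau': [0.0, -56.339, 1.227, -19.344, 0.011, 0.011, 0.0], 'eef_pos': [0.272, -0.59, 0.217], 'orientation': [0.842, -0.539, -0.001, -0.001], 'contact_force': [-0.495, -0.147, 0.864], 'ft_torque': [0.003, 0.007, 0.045], 'gripper_width': 0.998}
side 52.006241201178675 318.35553688464205 204.59062791834603 [0.03609083 0.         0.         0.         0.        ] [[-0.821, -0.571, 0.009, 0.437], [-0.417, 0.589, -0.692, 0.26], [0.39, -0.572, -0.722, 0.928], [0.0, 0.0, 0.0, 1.0]]
top 51.32773666874167 319.003294847115 199.7807145484509 [-0.06759897  0.          0.          0.          0.        ] [[0.002, -1.0, 0.011, 0.002], [-0.996, -0.003, -0.092, 0.5], [0.092, -0.01, -0.996, 1.023], [0.0, 0.0, 0.0, 1.0]]
0.011
```

View pics/side0.png

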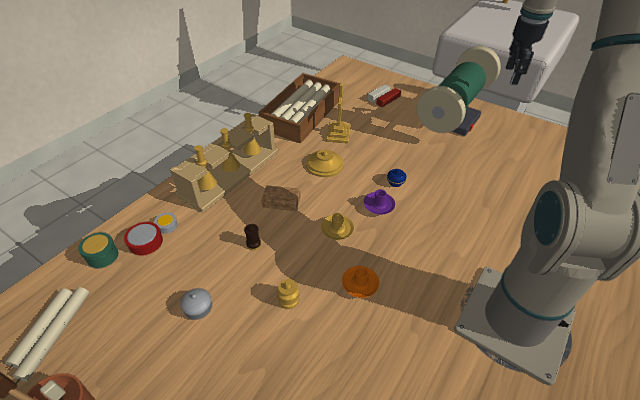

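View pics/top0.png

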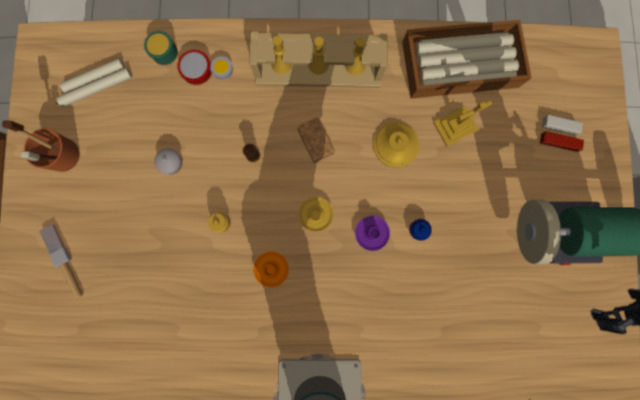

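The side view shows, as (col,row) pixels:
- **Brass stem:** (288,293)
- **Blue knop:** (397,177)
- **Dark shaft:** (252,236)
- **Brass pan:** (337,226)
- **Pan look-alikes:** purple (379,203) and orange (361,282)
- **Foot:** (323,162)
- **Crucifix:** (339,125)
- **Pyx:** (196,303)
- **Cork block:** (281,198)

In the top view:
- **Stem:** (219,222)
- **Knop:** (421,230)
- **Shaft:** (251,153)
- **Pan:** (316,213)
- **Foot:** (397,143)

Next I'll triangulate.

```bash
cat > h.py <<'E'
from plant import arm
import cv2,numpy as np
def K(d):
    f=200/np.tan(np.radians(d['fov_y'])/2); return np.array([[f,0,d['cx']],[0,f,d['cy']],[0,0,1.]])
def norm(c,uv):
    d=arm.calibration(c); return cv2.undistortPoints(np.array([[uv]],float),K(d),np.array(d['dist'],float)).ravel()
def ray(c,uv):
    V=np.array(arm.calibration(c)['view']); R,t=V[:3,:3],V[:3,3]
    n=np.append(norm(c,uv),1); w=R.T@n; return -R.T@t, w/np.linalg.norm(w)
def tri(a,b,ca='side',cb='top'):
    p,u=ray(ca,a);q,v=ray(cb,b)
    A=np.array([u,-v]).T; s=np.linalg.lstsq(A,q-p,rcond=None)[0]
    x,y=p+s[0]*u,q+s[1]*v
    return (x+y)/2,np.linalg.norm(x-y)
def atz(c,uv,z):
    p,u=ray(c,uv); return p+u*(z-p[2])/u[2]
def proj(c,P):
    d=arm.calibration(c);V=np.array(d['view'])
    return cv2.projectPoints(np.array([P],float),cv2.Rodrigues(V[:3,:3])[0],V[:3,3],K(d),np.array(d['dist'],float))[0].ravel()
E
python3 - <<'E'
from h import *
r={}
for n in ['foot','stem_c','knop_c','shaft_c','pan_c','pyx','cork_block','crucifix']:
    r[n]={}
    for c in('side','top'):
        L=arm.spot_point(n,c); r[n][c]=L
        print(n,c,[(np.round(l['uv'],1).tolist(),round(l['conf'],2)) for l in L[:5]])
    for a in r[n]['side'][:4]:
        for b in r[n]['top'][:4]:
            X,e=tri(a['uv'],b['uv'])
            if e<.012: print('   ',np.round(X,4),round(e,4))
s=cv2.imread('pics/side0.png')
cv2.imwrite('pics/crop0.png',cv2.resize(s[140:320,160:430],None,fx=2.9,fy=2.9,interpolation=cv2.INTER_CUBIC))
print(arm.read_state()['clock'])
E
```

```text
foot side [([323.4, 162.0], 0.96), ([394.4, 178.2], 0.38)]
foot top [([392.1, 144.0], 0.67)]
    [ 0.6429 -0.1834  0.0229] 0.0023
stem_c side [([288.0, 287.6], 0.88)]
stem_c top [([217.2, 218.8], 0.76)]
    [0.4468 0.2501 0.0512] 0.0076
knop_c side [([393.5, 175.0], 0.78), ([280.1, 199.8], 0.56)]
knop_c top []
shaft_c side [([248.4, 235.5], 0.72)]
shaft_c top [([248.4, 150.9], 0.79)]
    [0.6211 0.1808 0.0424] 0.0021
pan_c side [([360.8, 277.1], 0.82), ([339.1, 219.8], 0.75), ([376.9, 195.9], 0.64)]
pan_c top [([372.6, 234.4], 0.93), ([270.7, 267.9], 0.71)]
    [0.3296 0.121  0.0352] 0.0031
    [ 0.4179 -0.1242  0.0523] 0.0102
pyx side [([198.2, 307.4], 0.6)]
pyx top [([173.1, 161.8], 0.93)]
    [6.003e-01 3.833e-01 6.000e-04] 0.0005
cork_block side [([280.3, 203.4], 0.85), ([201.1, 311.4], 0.59)]
cork_block top [([316.7, 137.0], 0.97)]
    [ 0.6662  0.0079 -0.0126] 0.0076
crucifix side [([337.4, 130.8], 0.72)]
crucifix top [([456.3, 125.1], 0.96), ([217.7, 219.3], 0.63)]
    [ 0.6986 -0.3535  0.0154] 0.0024
0.9
```

View pics/crop0.png

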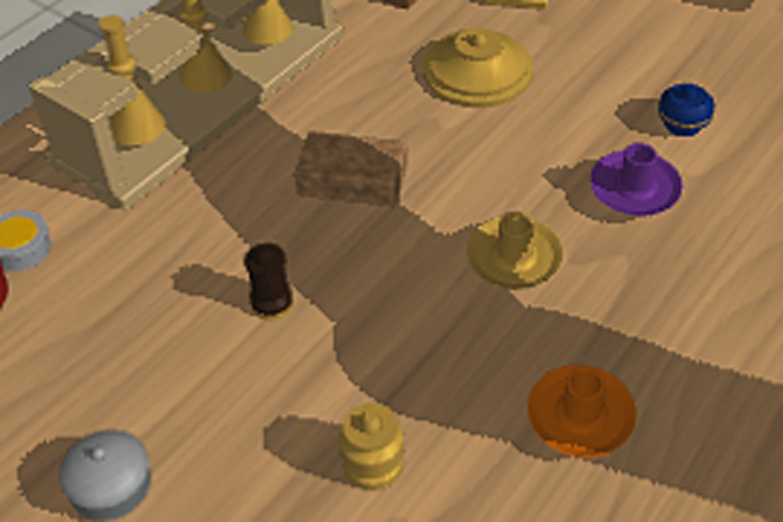

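The crop confirms the brass pan, between the purple and orange look-alikes, is the wanted one. The point detections are only good to a few px, so I'll refine them by fitting silhouettes in both views.

```bash
cat > fit.py <<'E'
from h import *
from scipy.optimize import minimize
SP=lambda h:[(8,h),(4.5,h+11)]
PROF={'foot':[(60,0),(60,8),(25,40)]+SP(40),
'stem_c':[(24,0),(25,21),(25,43),(21,58)]+SP(58),
'knop_c':[(20,0),(28,17),(28,30),(19,40)]+SP(40),
'shaft_c':[(19,0),(16,25),(16,45),(18,62)]+SP(62),
'pan_c':[(19,0),(19,13),(45,18),(45,20),(16,20),(16,58)],
'pyx':[(33,0),(33,35),(20,50),(4,52),(4,59)]}
def sil(n,c,P,S=4):
    im=np.zeros((400*S,640*S),np.uint8); pr=PROF[n]
    a=np.linspace(0,2*np.pi,40)
    d=arm.calibration(c);V=np.array(d['view'])
    for (r0,z0),(r1,z1) in zip(pr[:-1],pr[1:]):
        pts=np.concatenate([np.c_[r*np.cos(a),r*np.sin(a),np.full(40,z)] for r,z in((r0,z0),(r1,z1))])/1000+P
        q=cv2.projectPoints(pts,cv2.Rodrigues(V[:3,:3])[0],V[:3,3],K(d),np.array(d['dist'],float))[0][:,0]
        h=cv2.convexHull(np.float32((q+.5)*S-.5)); cv2.fillConvexPoly(im,np.int32(np.round(h)),255)
    return cv2.resize(im,(640,400),interpolation=cv2.INTER_AREA)/255.
def fit(n,masks,P0,freez=False):
    def cost(p):
        P=np.array([p[0],p[1],0 if freez else p[2]])
        return sum(np.abs(sil(n,c,P)-m).sum()/m.sum() for c,m in masks.items())
    k=2 if freez else 3
    P0=np.array(P0,float)[:k]
    sx=np.vstack([P0]+[P0+.008*np.eye(k)[i] for i in range(k)])
    r=minimize(cost,P0,method='Nelder-Mead',options=dict(initial_simplex=sx,xatol=1e-4,fatol=1e-4,maxiter=150))
    return r.x,r.fun
E
python3 - <<'E'
from fit import *
G={'foot':((.643,-.183,0)),'stem_c':(.447,.25,0),'knop_c':(.43,-.225,0),'shaft_c':(.62,.18,0),'pan_c':(.46,.0,0)}
for n,P0 in G.items():
    M={}
    for c in('side','top'):
        L=arm.cut_out(n,c); e=proj(c,np.array(P0)+[0,0,.03])
        L=[l for l in L if np.hypot(*(np.array(l['uv'])-e))<22]
        print(n,c,np.round(e,0),[(np.round(l['uv'],1).tolist(),round(l['conf'],2),int(l['region'].sum())) for l in L])
        if L: M[c]=L[0]['region'].astype(float)
    np.savez(f'm_{n}.npz',**M)
    for k in list(M): 
        x,f=fit(n,{k:M[k]},P0,True); print('   ',k,'z0',np.round(x,4),round(f,3))
    if len(M)==2:
        x,f=fit(n,M,P0); print('    both free z',np.round(x,4),round(f,3))
        x,f=fit(n,M,P0,True); print('    both z0',np.round(x,4),round(f,3))
print(arm.read_state()['clock'])
E
```

```text
foot side [323. 160.] [([322.0, 159.2], 0.59, 806)]
foot top [393. 144.] [([393.4, 142.3], 0.62, 1722)]
    side z0 [ 0.6497 -0.2007] 0.051
    top z0 [ 0.6482 -0.1951] 0.041
    both free z [ 0.6464 -0.194   0.0059] 0.101
    both z0 [ 0.6486 -0.1971] 0.131
stem_c side [287. 292.] [([287.4, 294.0], 0.62, 564)]
stem_c top [220. 220.] [([219.8, 221.7], 0.75, 374)]
    side z0 [0.445  0.2494] 0.045
    top z0 [0.4433 0.2531] 0.05
    both free z [0.443  0.2518 0.005 ] 0.106
    both z0 [0.4437 0.2518] 0.171
knop_c side [391. 180.] [([395.1, 175.4], 0.79, 279)]
knop_c top [411. 228.] [([418.1, 229.0], 0.7, 410)]
    side z0 [ 0.4275 -0.2539] 0.062
    top z0 [ 0.4265 -0.2501] 0.046
    both free z [ 0.4264 -0.2492  0.0036] 0.123
    both z0 [ 0.4265 -0.2508] 0.165
shaft_c side [250. 239.] [([250.6, 238.0], 0.75, 332)]
shaft_c top [249. 152.] [([247.3, 150.2], 0.83, 232)]
    side z0 [0.6192 0.1728] 0.076
    top z0 [0.6186 0.1742] 0.132
    both free z [0.6179 0.1738 0.0022] 0.218
    both z0 [0.6188 0.1736] 0.229
pan_c side [341. 223.] [([338.0, 225.5], 0.58, 662)]
pan_c top [320. 216.] [([315.1, 217.5], 0.73, 918)]
    side z0 [0.4656 0.0083] 0.088
    top z0 [0.4647 0.0125] 0.105
    both free z [0.4651 0.0106 0.0007] 0.207
    both z0 [0.4659 0.0099] 0.206
1.4
```

Run:
```python
from fit import *
B={'foot':(.6486,-.1971),'stem_c':(.4437,.2518),'knop_c':(.4265,-.2508),'shaft_c':(.6188,.1736),'pan_c':(.4659,.0099)}
rows=[]
for c in('side','top'):
    im=cv2.imread(f'pics/{c}0.png'); t=[]
    for n,P in B.items():
        P=np.array([*P,0]); e=proj(c,P+[0,0,.02]).astype(int); z=4
        s=sil(n,c,P); big=cv2.resize(im,None,fx=z,fy=z,interpolation=cv2.INTER_NEAREST)
        S=cv2.resize(s,None,fx=z,fy=z)>.5
        cs,_=cv2.findContours(S.astype(np.uint8),cv2.RETR_EXTERNAL,cv2.CHAIN_APPROX_NONE)
        cv2.drawContours(big,cs,-1,(255,255,255),1)
        M=np.load(f'm_{n}.npz')[c]
        cs,_=cv2.findContours(cv2.resize(M,None,fx=z,fy=z,interpolation=0).astype(np.uint8),cv2.RETR_EXTERNAL,cv2.CHAIN_APPROX_NONE)
        cv2.drawContours(big,cs,-1,(0,0,255),1)
        x,y=e*z; t.append(big[y-130:y+130,x-80 if n!='foot' else x-120:x+80 if n!='foot' else x+120])
    rows.append(np.hstack([cv2.copyMakeBorder(i,0,0,0,0,0) for i in t]))
w=min(r.shape[1] for r in rows)
cv2.imwrite('pics/ov.png',cv2.resize(np.vstack(rows),(800,int(520*800/w))))
```

```text
(no output)
```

View pics/ov.png

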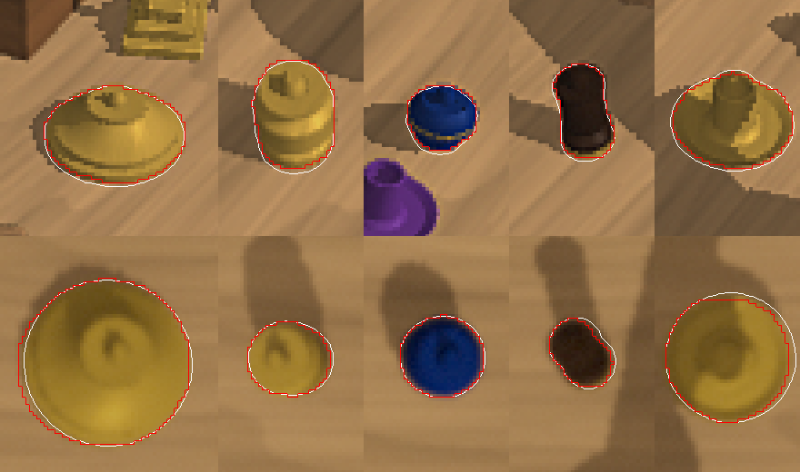

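Run:
```python
import cv2,numpy as np
a=cv2.imread('pics/side0.png')[0:160,340:600];b=cv2.imread('pics/top0.png')[150:350,470:640]
a=cv2.resize(a,None,fx=1.5,fy=1.5);a=cv2.resize(a,(480,295));b=cv2.resize(b,(310,365))
o=np.zeros((365,790,3),np.uint8);o[:295,:480]=a;o[:,480:]=b;cv2.imwrite('pics/cyl.png',o)
from h import *
# disc centre
print(tri((440,110),(538,233)))
print(tri((520,70),(615,318)))
```

```text
(array([ 0.41702096, -0.49927119,  0.12630801]), np.float64(0.0035104956216309977))
(array([ 0.24962567, -0.56675537,  0.28113882]), np.float64(0.0026454390401305134))
```

View pics/cyl.png

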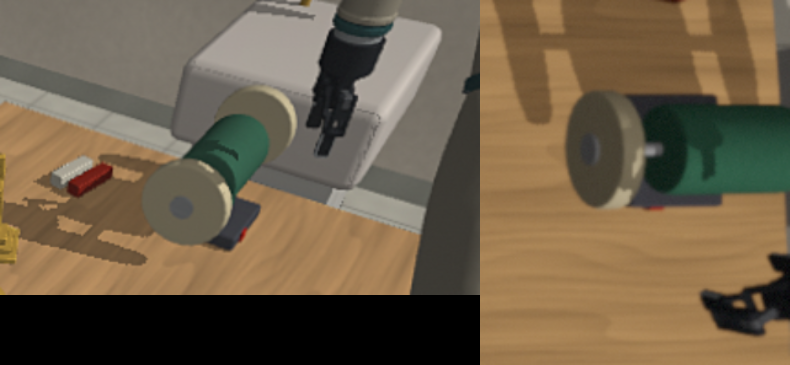

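The green cylinder with the disc is a polishing machine: wheel centre about (0.417,-0.50), top about 0.19 m. I'll rise before leaving it. Planning helper next.

```bash
cat > go.py <<'E'
import sys
from plant import arm
import numpy as np
from scipy.spatial.transform import Rotation as Ro
s=arm.read_state(); p=np.array(s['eef_pos']);R=Ro.from_quat(s['orientation']).as_matrix()
print('t',round(s['clock'],2),'p',np.round(p,4),'w',round(s['gripper_width'],3),'F',np.round(s['contact_force'],1),'x',np.round(R[:,0],3),'z',np.round(R[:,2],3))
for a in sys.argv[1:]:
    t=np.array(eval(a),float); d=R.T@(t-p)*100; print(a,'tool cm',np.round(d,2),'rows@4:',round(np.linalg.norm(d)/4,1)); p=t
E
python3 go.py "(.272,-.59,.33)" "(.45,-.2,.33)" "(.48,.06,.22)" "(.4437,.252,.12)" "(.4437,.252,.022)"
```

```text
t 1.4 p [ 0.272  -0.5904  0.2175] w 0.997 F [0.1 0.7 0.4] x [ 0.418 -0.908  0.   ] z [ 0. -0. -1.]
(.272,-.59,.33) tool cm [-3.000e-02 -1.000e-02 -1.125e+01] rows@4: 2.8
(.45,-.2,.33) tool cm [-27.97 -32.49  -0.  ] rows@4: 10.7
(.48,.06,.22) tool cm [-22.36 -13.6   11.  ] rows@4: 7.1
(.4437,.252,.12) tool cm [-18.96  -4.74  10.  ] rows@4: 5.5
(.4437,.252,.022) tool cm [-0.   0.   9.8] rows@4: 2.5
```

Call:
{"method": "servo_tool", "body": {
  "moves": [
    [[0,0,-3.75],0,1],
    [[0,0,-3.75],0,1],
    [[0,0,-3.75],0,1],
    [[-2.8,-3.25,0],0,1],
    [[-2.8,-3.25,0],0,1],
    [[-2.8,-3.25,0],0,1],
    [[-2.8,-3.25,0],0,1],
    [[-2.8,-3.25,0],0,1],
    [[-2.8,-3.25,0],0,1],
    [[-2.8,-3.25,0],0,1],
    [[-2.8,-3.25,0],0,1],
    [[-2.8,-3.25,0],0,1]
  ]
}}

```text
clock: 2.4
eef_pos: [0.4281, -0.2472, 0.3304]
orientation: [0.842, -0.539, 0.0, -0.0]
contact_force: [0.3, 0.4, 0.2]
gripper_width: 0.999
```

```bash
python3 go.py "(.48,.06,.22)" "(.4437,.252,.12)"
```

```text
t 2.4 p [ 0.4281 -0.2472  0.3304] w 0.999 F [0.3 0.4 0.2] x [ 0.418 -0.908  0.001] z [ 0.001 -0.    -1.   ]
(.48,.06,.22) tool cm [-25.74 -17.56  11.03] rows@4: 8.3
(.4437,.252,.12) tool cm [-18.96  -4.73   9.99] rows@4: 5.5
```

Call:
{"method": "servo_tool", "body": {
  "moves": [
    [[-3.14,-2.11,1.37],0,1],
    [[-3.14,-2.11,1.37],0,1],
    [[-3.14,-2.11,1.37],0,1],
    [[-3.14,-2.11,1.37],0,1],
    [[-3.14,-2.11,1.37],0,1],
    [[-3.14,-2.11,1.37],0,1],
    [[-3.14,-2.11,1.37],0,1],
    [[-3.14,-2.11,1.37],0,1],
    [[-3.2,-0.8,1.6],0,1],
    [[-3.2,-0.8,1.6],0,1],
    [[-3.2,-0.8,1.6],0,1],
    [[-3.2,-0.8,1.6],0,1]
  ]
}}

```text
clock: 3.4
eef_pos: [0.4511, 0.1808, 0.1559]
orientation: [0.842, -0.539, 0.0, -0.0]
contact_force: [0.8, -0.9, 0.8]
gripper_width: 0.999
```

Call:
{"method": "servo_tool", "body": {
  "moves": [
    [[-3.0,-0.8,1.8],0,1],
    [[-2.0,-0.5,1],0,1],
    [[0,0,0],0,1],
    [[0,0,0],0,1]
  ]
}}

```text
clock: 3.73
eef_pos: [0.4415, 0.2314, 0.1279]
orientation: [0.843, -0.538, -0.0, 0.0]
contact_force: [0.1, -0.6, 0.5]
gripper_width: 0.997
```

```bash
python3 go.py "(.4437,.252,.12)" "(.4437,.252,.022)"
python3 - <<'E'
from h import *
for c in('side','top'): cv2.imwrite(f'pics/{c}1.png',arm.camera(c))
a=cv2.imread('pics/side1.png')[180:360,180:400];b=cv2.imread('pics/top1.png')[130:310,120:320]
cv2.imwrite('pics/c1.png',cv2.resize(np.hstack([a,b]),None,fx=1.9,fy=1.9,interpolation=2))
E
```

```text
t 3.73 p [0.4415 0.2314 0.1279] w 0.997 F [ 0.1 -0.6  0.5] x [ 0.421 -0.907 -0.   ] z [-0.001 -0.    -1.   ]
(.4437,.252,.12) tool cm [-1.78 -1.07  0.79] rows@4: 0.6
(.4437,.252,.022) tool cm [ 0.   -0.01  9.8 ] rows@4: 2.5
```

View pics/c1.png

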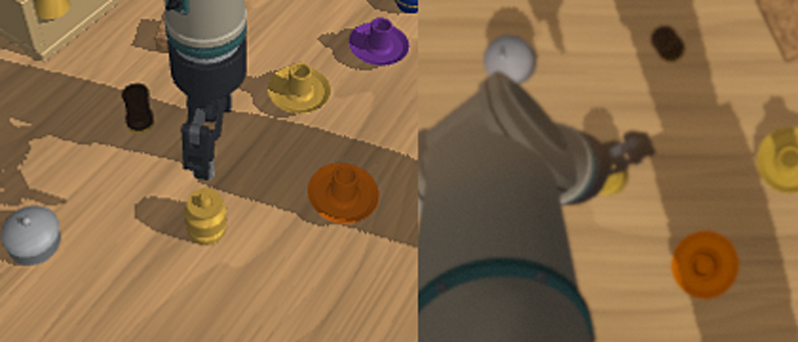

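Call:
{"method": "servo_tool", "body": {
  "moves": [
    [[-1.78,-1.07,0.8],0,1],
    [[0,0,2.5],0,1],
    [[0,0,2],0,1],
    [[0,0,0],0,1],
    [[0,0,0],0,1]
  ]
}}

```text
clock: 4.25
eef_pos: [0.4447, 0.2491, 0.0755]
orientation: [0.842, -0.54, 0.0, 0.001]
contact_force: [0.3, -0.5, 1.3]
gripper_width: 1.001
```

```bash
python3 go.py "(.4437,.252,.022)"
python3 - <<'E'
from h import *
a=arm.camera('side')[180:360,180:400]
cv2.imwrite('pics/c2.png',cv2.resize(a,None,fx=3,fy=3,interpolation=2))
E
```

```text
t 4.25 p [0.4447 0.2491 0.0755] w 1.001 F [ 0.3 -0.5  1.3] x [ 0.416 -0.909  0.001] z [-0.001 -0.001 -1.   ]
(.4437,.252,.022) tool cm [-0.31 -0.04  5.35] rows@4: 1.3
```

View pics/c2.png

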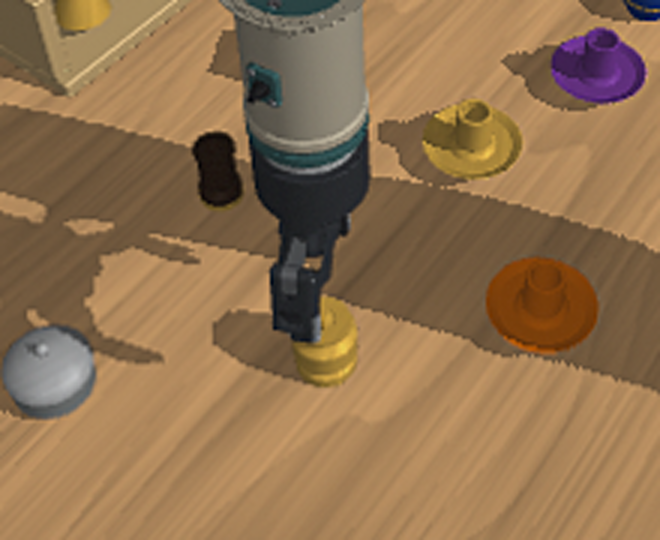

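Call:
{"method": "servo_tool", "body": {
  "moves": [
    [[-0.3,0,2],0,1],
    [[0,0,2],0,1],
    [[0,0,1.35],0,1],
    [[0,0,0],0,1],
    [[0,0,0],0,0],
    [[0,0,0],0,-0.5],
    [[0,0,0],0,-1],
    [[0,0,0],0,-1],
    [[0,0,0],0,-1],
    [[0,0,0],0,-1],
    [[0,0,0],0,-1],
    [[0,0,0],0,-1]
  ]
}}

```text
clock: 5.3
eef_pos: [0.4444, 0.2537, 0.024]
orientation: [0.842, -0.539, 0.001, -0.001]
contact_force: [-1.3, -1.6, 10.1]
gripper_width: 0.538
```

```bash
python3 go.py "(.4437,.252,.022)"
python3 - <<'E'
from h import *
a=arm.camera('side')[180:360,180:400]
cv2.imwrite('pics/c3.png',cv2.resize(a,None,fx=3,fy=3,interpolation=2))
E
```

```text
t 5.3 p [0.4444 0.2537 0.024 ] w 0.538 F [-1.3 -1.6 10.1] x [ 0.418 -0.908  0.   ] z [ 0.003  0.001 -1.   ]
(.4437,.252,.022) tool cm [0.12 0.14 0.2 ] rows@4: 0.1
```

View pics/c3.png

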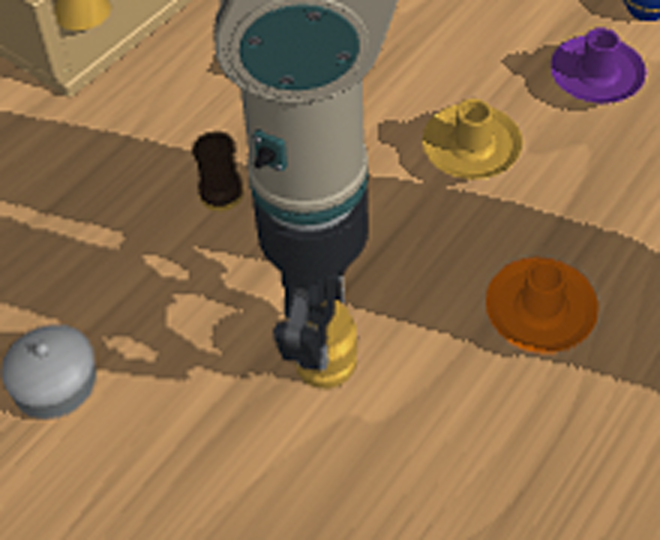

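Run:
```python
from h import *
P=np.array([.4444,.2537,.024]);x=np.array([.418,-.908,0]);y=np.array([-.908,-.418,0])
o=np.array([180,180])
for n,q in [('axis z0',[.4437,.2518,0]),('axis spig',[.4437,.2518,.065]),('tcp',P),('grasp',P+[0,0,.008]),('fingtip near c',P-.032*x+[0,0,-.0]),('near l',P-.032*x+.011*y),('near r',P-.032*x-.011*y),('near back tip',P-.04*x+[0,0,-.005]),('body',P+[0,0,.07]),('far',P+.032*x)]:
    print(n,np.round((proj('side',q)-o)*3,0))
```

```text
axis z0 [324. 362.]
axis spig [320. 315.]
tcp [320. 346.]
grasp [320. 341.]
fingtip near c [310. 384.]
near l [325. 386.]
near r [296. 381.]
near back tip [308. 397.]
body [316. 294.]
far [330. 311.]
```

Run:
```python
from h import *
a=cv2.imread('pics/c3.png')[240:420,220:420]
cv2.imwrite('pics/c3b.png',cv2.resize(a,None,fx=3,fy=3,interpolation=0))
```

```text
(no output)
```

View pics/c3b.png

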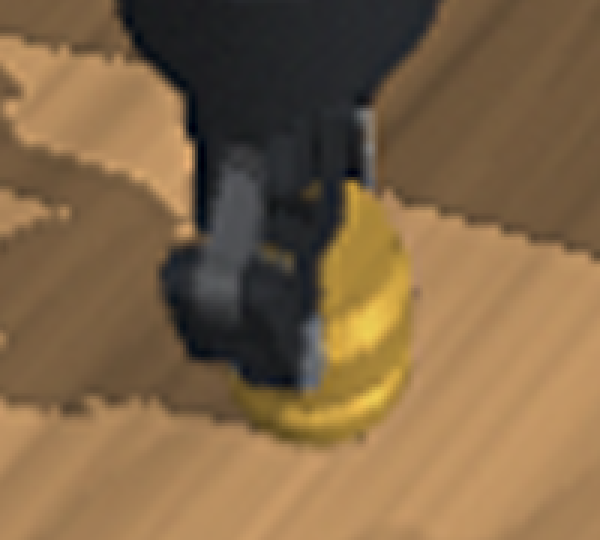

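The grip is on the belly, but the image suggests the stem sits up to about 5 mm off the jaw centre along tool y. I'll open, turn 90° and regrip, which centres it on both axes.

```bash
python3 -c "
from plant import arm;import numpy as np;print(np.round(arm.read_state()['q'],3))"
```

```text
[-0.516  0.746 -0.087  2.046  0.173  0.354 -1.882]
```

Call:
{"method": "servo_tool", "body": {
  "moves": [
    [[0,0,0],0,1],
    [[0,0,0],0,1],
    [[0,0,0],0,1],
    [[0,0,0],0,1],
    [[0,0,0],7,1],
    [[0,0,0],7,1],
    [[0,0,0],7,1],
    [[0,0,0],7,1],
    [[0,0,0],7,1],
    [[0,0,0],7,1],
    [[0,0,0],7,1],
    [[0,0,0],7,1]
  ]
}}

```text
clock: 6.35
eef_pos: [0.4431, 0.2536, 0.0218]
orientation: [-0.488, 0.873, 0.0, -0.0]
contact_force: [-1.0, -1.1, 0.5]
gripper_width: 0.998
```

Call:
{"method": "servo_tool", "body": {
  "moves": [
    [[0,0,0],7,1],
    [[0,0,0],7,1],
    [[0,0,0],7,1],
    [[0,0,0],7,1],
    [[0,0,0],6,1],
    [[0,0,0],0,0],
    [[0,0,0],0,-1],
    [[0,0,0],0,-1],
    [[0,0,0],0,-1],
    [[0,0,0],0,-1],
    [[0,0,0],0,-1],
    [[0,0,0],0,-1]
  ]
}}

```text
clock: 7.35
eef_pos: [0.4429, 0.2535, 0.0224]
orientation: [-0.215, 0.977, 0.0, -0.0]
contact_force: [-1.2, -0.2, 5.9]
gripper_width: 0.54
```

```bash
python3 go.py "(.4437,.252,.022)"
python3 - <<'E'
from h import *
a=arm.camera('side')[240:320,240:340]
cv2.imwrite('pics/c4.png',cv2.resize(a,None,fx=6,fy=6,interpolation=0))
print(np.round(arm.read_state()['q'],3))
E
```

```text
t 7.35 p [0.4429 0.2535 0.0224] w 0.54 F [-1.2 -0.2  5.9] x [-0.907 -0.42   0.   ] z [-0.001  0.001 -1.   ]
(.4437,.252,.022) tool cm [-0.01 -0.17  0.04] rows@4: 0.0
[-0.737  0.767  0.247  2.053 -0.482  0.377 -2.812]
```

View pics/c4.png

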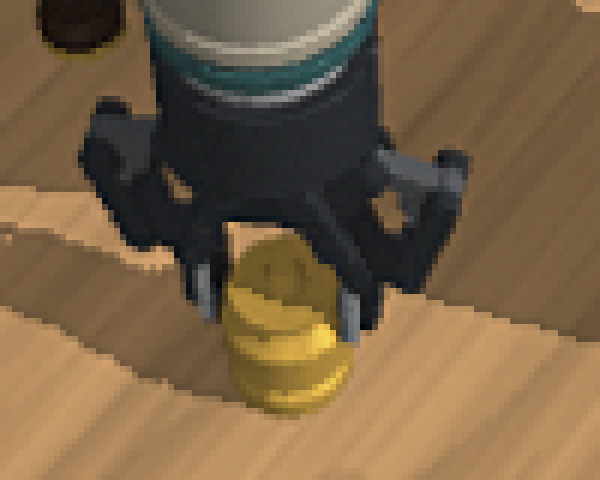

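```bash
python3 go.py "(.4429,.2535,.10)" "(.55,.03,.14)" "(.648,-.1965,.14)"
```

```text
t 7.4 p [0.4429 0.2535 0.0224] w 0.546 F [-1.7 -0.5  6.3] x [-0.907 -0.42   0.   ] z [-0.001  0.001 -1.   ]
(.4429,.2535,.10) tool cm [ 0.01  0.01 -7.76] rows@4: 1.9
(.55,.03,.14) tool cm [ -0.33 -24.78  -4.02] rows@4: 6.3
(.648,-.1965,.14) tool cm [ 6.300e-01 -2.467e+01 -2.000e-02] rows@4: 6.2
```

Call:
{"method": "servo_tool", "body": {
  "moves": [
    [[0,0,-2],0,-1],
    [[0,0,-3],0,-1],
    [[0,0,-3],0,-1],
    [[0,-2,-1],0,-1],
    [[0,-3,-1],0,-1],
    [[0,-3.4,-1],0,-1],
    [[0,-3.4,-0.8],0,-1],
    [[0,-3.4,0],0,-1],
    [[0,-3.4,0],0,-1],
    [[0,-3.4,0],0,-1],
    [[0,-3.4,0],0,-1],
    [[0,-3.4,0],0,-1]
  ]
}}

```text
clock: 8.4
eef_pos: [0.5632, -0.0097, 0.1393]
orientation: [-0.215, 0.977, 0.0, -0.001]
contact_force: [1.0, 1.4, -3.6]
gripper_width: 0.539
```

Call:
{"method": "servo_tool", "body": {
  "moves": [
    [[0,-3.4,0],0,-1],
    [[0,-3.4,0],0,-1],
    [[0.1,-3.4,0],0,-1],
    [[0.1,-3.4,0],0,-1],
    [[0.1,-2.6,0],0,-1],
    [[0,-1.5,0],0,-1],
    [[0,0,0],0,-1],
    [[0,0,0],0,-1],
    [[0,0,0],0,-1]
  ]
}}

```text
clock: 9.15
eef_pos: [0.634, -0.1686, 0.1388]
orientation: [-0.215, 0.977, 0.001, -0.001]
contact_force: [-0.1, 0.8, -4.7]
gripper_width: 0.545
```

```bash
python3 go.py "(.6486,-.1971,.12)"
python3 - <<'E'
from h import *
a=arm.camera('side')[80:200,240:440];b=arm.camera('top')[80:200,300:500]
cv2.imwrite('pics/side5.png',arm.camera('side'))
cv2.imwrite('pics/c5.png',cv2.resize(np.vstack([a,b]),None,fx=2.5,fy=2.5,interpolation=0))
print(np.round(arm.read_state()['q'],3))
E
```

```text
t 9.15 p [ 0.634  -0.1686  0.1388] w 0.545 F [-0.1  0.8 -4.7] x [-0.908 -0.42   0.001] z [-0.002  0.002 -1.   ]
(.6486,-.1971,.12) tool cm [-0.13 -3.2   1.88] rows@4: 0.9
[ 0.012  0.75   0.359  1.577 -0.319  0.874 -2.219]
```

View pics/c5.png

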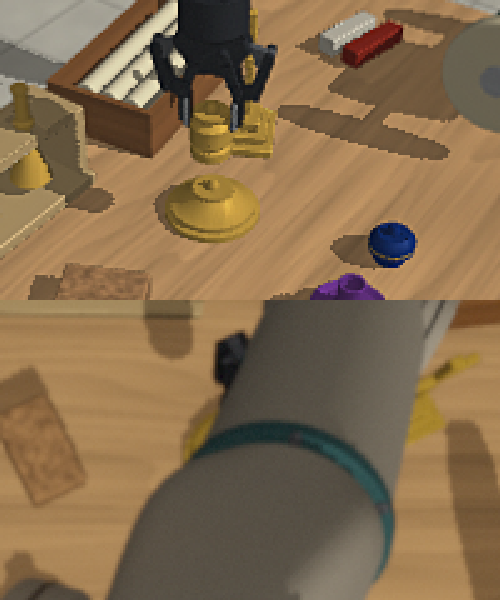

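Call:
{"method": "servo_tool", "body": {
  "moves": [
    [[-0.1,-2,0],0,-1],
    [[0,-1.2,0],0,-1],
    [[0,0,2],0,-1],
    [[0,0,0],0,-1],
    [[0,0,0],0,-1]
  ]
}}

```text
clock: 9.72
eef_pos: [0.6482, -0.197, 0.1188]
orientation: [-0.215, 0.977, 0.001, -0.001]
contact_force: [-0.5, 0.2, -4.7]
gripper_width: 0.545
```

```bash
python3 go.py "(.6486,-.1971,.0624)"
cat > chk.py <<'E'
# chk.py part px py pz : overlay silhouette of part and foot in side view
import sys
from fit import *
im=arm.camera('side'); z=4
big=cv2.resize(im,None,fx=z,fy=z,interpolation=0)
L=sys.argv[2:]
for n,P,col in zip(L[::2],L[1::2],[(255,255,255),(0,0,255),(0,255,0),(255,0,255),(255,255,0)]):
    P=np.array(eval(P)); S=cv2.resize(sil(n,'side',P),None,fx=z,fy=z)>.5
    cs,_=cv2.findContours(S.astype(np.uint8),0,1); cv2.drawContours(big,cs,-1,col,1)
e=(proj('side',[.6486,-.1971,.12])*z).astype(int)
y0=max(0,e[1]-300)
cv2.imwrite(sys.argv[1],big[y0:y0+560,e[0]-250:e[0]+250])
E
python3 chk.py pics/k1.png foot "[.6486,-.1971,0]" stem_c "[.6486,-.1971,.0962]"
```

```text
t 9.72 p [ 0.6482 -0.197   0.1188] w 0.545 F [-0.5  0.2 -4.7] x [-0.908 -0.42   0.002] z [-0.003  0.002 -1.   ]
(.6486,-.1971,.0624) tool cm [-0.04 -0.05  5.64] rows@4: 1.4
```

View pics/k1.png

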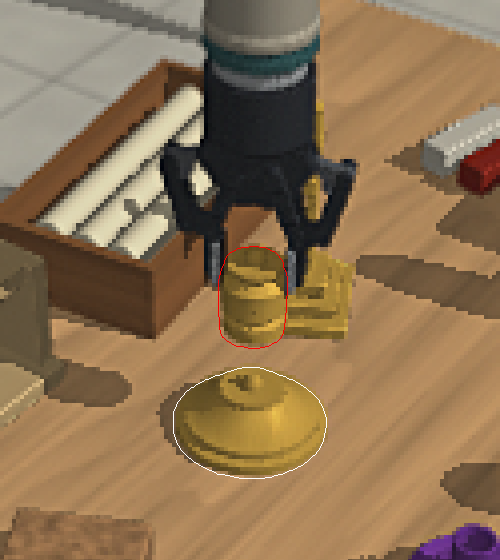

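The overlay of stem and foot agrees to within about 1 px, so I'll lower it.

Call:
{"method": "servo_tool", "body": {
  "moves": [
    [[0,0,1.5],0,-1],
    [[0,0,1.5],0,-1],
    [[0,0,0.8],0,-1],
    [[0,0,0.8],0,-1],
    [[0,0,0.5],0,-1],
    [[0,0,0.4],0,-1],
    [[0,0,0],0,-1],
    [[0,0,0],0,-1]
  ]
}}

```text
clock: 10.43
eef_pos: [0.6496, -0.1989, 0.0652]
orientation: [-0.214, 0.977, -0.0, 0.0]
contact_force: [-0.1, 0.1, -4.2]
gripper_width: 0.541
```

```bash
python3 go.py "(.6486,-.1971,.0624)"; python3 chk.py pics/k2.png foot "[.6486,-.1971,0]" stem_c "[.6486,-.1971,.04]"
```

```text
t 10.43 p [ 0.6496 -0.1989  0.0652] w 0.541 F [-0.1  0.1 -4.2] x [-0.908 -0.418 -0.   ] z [ 0. -0. -1.]
(.6486,-.1971,.0624) tool cm [0.02 0.2  0.28] rows@4: 0.1
```

View pics/k2.png

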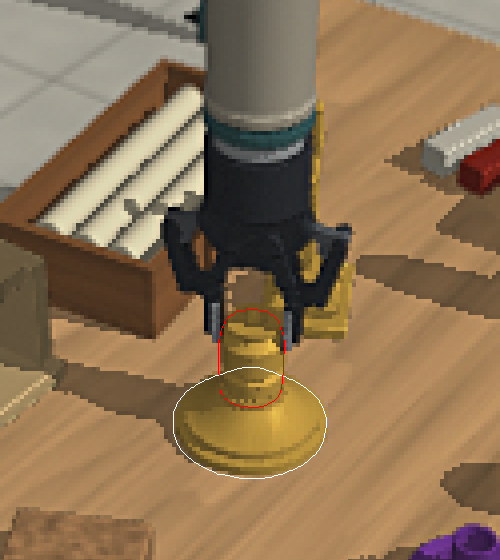

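Call:
{"method": "servo_tool", "body": {
  "moves": [
    [[0,0.1,0.15],0,-1],
    [[0,0.1,0.15],0,-1],
    [[0,0,0.1],0,-1],
    [[0,0,0],0,-1],
    [[0,0,0],0,-1]
  ]
}}

```text
clock: 10.9
eef_pos: [0.6491, -0.1973, 0.0626]
orientation: [-0.214, 0.977, -0.0, 0.001]
contact_force: [-1.2, 0.7, 5.9]
gripper_width: 0.541
```

Contact (Fz −4.2 → +5.9) at the expected height, so I'll release, rise and check.

Call:
{"method": "servo_tool", "body": {
  "moves": [
    [[0,0,0],0,0.2],
    [[0,0,0],0,1],
    [[0,0,0],0,1],
    [[0,0,0],0,1],
    [[0,0,-2],0,1],
    [[0,0,-3.5],0,1],
    [[0,0,-3.5],0,1],
    [[0,0,0],0,1]
  ]
}}

```text
clock: 11.57
eef_pos: [0.653, -0.1991, 0.1583]
orientation: [-0.214, 0.977, -0.003, 0.005]
contact_force: [1.0, -0.8, 0.9]
gripper_width: 1.002
```

```bash
python3 go.py "(.55,-.225,.15)" "(.4265,-.251,.10)" "(.4265,-.251,.014)"; python3 chk.py pics/k3.png foot "[.6486,-.1971,0]" stem_c "[.6486,-.1971,.04]"
```

```text
t 11.57 p [ 0.653  -0.1991  0.1583] w 1.002 F [ 1.  -0.8  0.9] x [-0.908 -0.418 -0.009] z [ 0.012 -0.004 -1.   ]
(.55,-.225,.15) tool cm [10.44  1.97  0.72] rows@4: 2.7
(.4265,-.251,.10) tool cm [12.35  2.85  4.86] rows@4: 3.4
(.4265,-.251,.014) tool cm [0.08 0.08 8.6 ] rows@4: 2.2
```

View pics/k3.png

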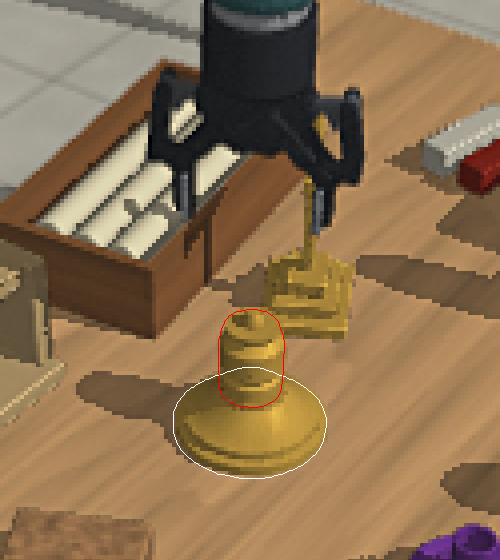

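Stem matches its seated outline. On to the knop.

Call:
{"method": "servo_tool", "body": {
  "moves": [
    [[2,0.4,0],0,1],
    [[3,0.68,0.4],0,1],
    [[3.5,0.75,0.8],0,1],
    [[3.5,0.75,0.8],0,1],
    [[3.5,0.75,0.8],0,1],
    [[3.5,0.75,0.8],0,1],
    [[2.5,0.5,0.8],0,1],
    [[1.3,0.2,0.8],0,1],
    [[0,0,0],0,1],
    [[0,0,0],0,1],
    [[0,0,0],0,1]
  ]
}}

```text
clock: 12.53
eef_pos: [0.4231, -0.2488, 0.0989]
orientation: [-0.215, 0.977, -0.0, 0.001]
contact_force: [0.8, -0.5, -0.4]
gripper_width: 1.004
```

```bash
python3 go.py  "(.4265,-.251,.014)"
python3 - <<'E'
from h import *
a=arm.camera('side')[80:230,310:490]
cv2.imwrite('pics/c6.png',cv2.resize(a,None,fx=4,fy=4,interpolation=0))
print(np.round(arm.read_state()['q'],3))
E
```

```text
t 12.53 p [ 0.4231 -0.2488  0.0989] w 1.004 F [ 0.8 -0.5 -0.4] x [-0.908 -0.419 -0.001] z [ 0.001 -0.    -1.   ]
(.4265,-.251,.014) tool cm [-0.21 -0.34  8.5 ] rows@4: 2.1
[ 0.28   0.61   0.286  2.071 -0.342  0.503 -1.89 ]
```

View pics/c6.png

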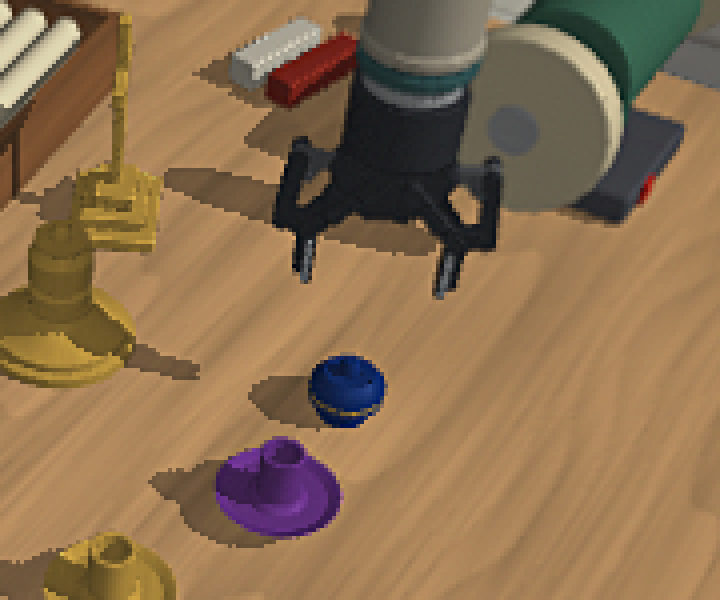

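Run:
```python
from h import *
for q in ([.4231,-.2488,.0989],[.4231,-.2488,.0879],[.4265,-.251,.0],[.4265,-.251,.02],[.4265,-.251,.051]):
    print(q,np.round((proj('side',q)-[310,80])*4))
p=np.array([.4231,-.2488,.1]);x=np.array([-.908,-.419,0])
for s in(-1,1): print(np.round((proj('side',p+s*.0425*x)-[310,80])*4))
```

```text
[0.4231, -0.2488, 0.0989] [362. 313.]
[0.4231, -0.2488, 0.0879] [360. 325.]
[0.4265, -0.251, 0.0] [339. 412.]
[0.4265, -0.251, 0.02] [343. 392.]
[0.4265, -0.251, 0.051] [349. 361.]
[302. 305.]
[423. 319.]
```

Call:
{"method": "servo_tool", "body": {
  "moves": [
    [[-0.2,-0.3,2],0,1],
    [[0,0,2],0,1],
    [[0,0,2],0,1],
    [[0,0,0.5],0,1],
    [[0,0,0],0,1],
    [[0,0,0],0,1]
  ]
}}

```text
clock: 13.08
eef_pos: [0.4254, -0.2508, 0.0342]
orientation: [-0.215, 0.977, -0.0, 0.0]
contact_force: [-0.0, -0.2, 0.5]
gripper_width: 1.001
```

```bash
python3 go.py  "(.4265,-.251,.014)"
python3 - <<'E'
from h import *
a=arm.camera('side')[130:220,340:460];b=arm.camera('top')[190:280,360:480]
cv2.imwrite('pics/c7.png',cv2.resize(np.vstack([a,b]),None,fx=3.3*1,fy=3.3,interpolation=0))
E
```

```text
t 13.08 p [ 0.4254 -0.2508  0.0342] w 1.001 F [-0.  -0.2  0.5] x [-0.908 -0.419 -0.   ] z [ 0.001 -0.    -1.   ]
(.4265,-.251,.014) tool cm [-0.09 -0.07  2.02] rows@4: 0.5
```

View pics/c7.png

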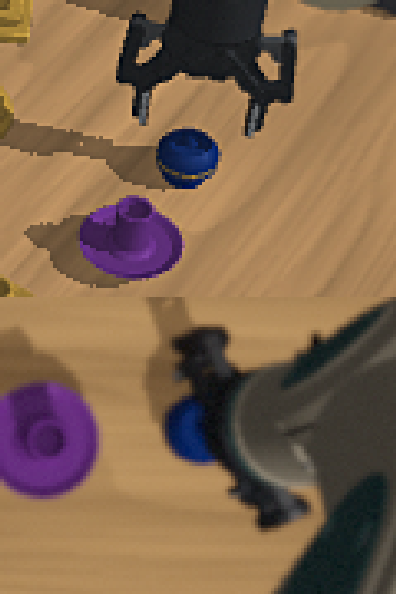

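Run:
```python
from h import *
p=np.array([.4254,-.2508,.0342]);x=np.array([-.908,-.419,0])
for dz in(-.011,.002,.02,.04,.06):
  print(dz,[np.round((proj('side',p+s*.0425*x+[0,0,dz])-[340,130])*3.3).tolist() for s in(-1,1)],[np.round((proj('top',p+s*.057*x+[0,0,dz])-[360,190])*3.3+[0,297]).tolist() for s in(-1,1)])
```

```text
-0.011 [[138.0, 151.0], [233.0, 162.0]] [[167.0, 360.0], [231.0, 496.0]]
0.002 [[140.0, 140.0], [236.0, 151.0]] [[170.0, 359.0], [236.0, 497.0]]
0.02 [[142.0, 125.0], [239.0, 136.0]] [[176.0, 357.0], [243.0, 498.0]]
0.04 [[145.0, 107.0], [243.0, 119.0]] [[183.0, 355.0], [250.0, 498.0]]
0.06 [[148.0, 90.0], [248.0, 101.0]] [[189.0, 353.0], [259.0, 499.0]]
```

Call:
{"method": "servo_tool", "body": {
  "moves": [
    [[0,0,1.2],0,1],
    [[0,0,1],0,1],
    [[0,0,0],0,1],
    [[0,0,0],0,1]
  ]
}}

```text
clock: 13.52
eef_pos: [0.4244, -0.2507, 0.0119]
orientation: [-0.214, 0.977, 0.0, -0.0]
contact_force: [-0.5, -0.7, -0.2]
gripper_width: 0.998
```

```bash
python3 go.py  "(.4265,-.251,.014)"
python3 - <<'E'
from h import *
a=arm.camera('side')[130:220,340:460]
cv2.imwrite('pics/c8.png',cv2.resize(a,None,fx=5,fy=5,interpolation=0))
E
```

```text
t 13.52 p [ 0.4244 -0.2507  0.0119] w 0.998 F [-0.5 -0.7 -0.2] x [-0.908 -0.418  0.   ] z [-0.  0. -1.]
(.4265,-.251,.014) tool cm [-0.18 -0.11 -0.21] rows@4: 0.1
```

View pics/c8.png

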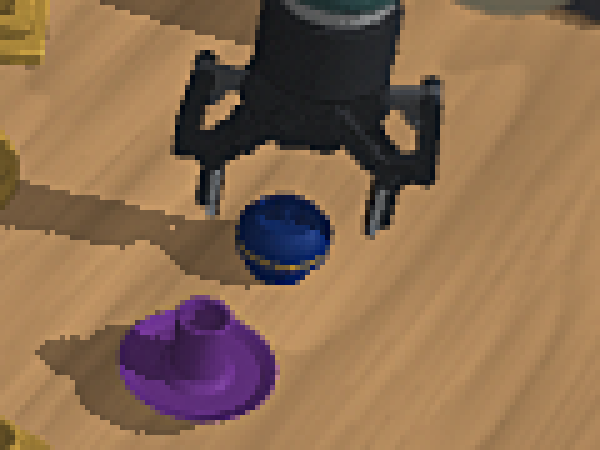

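Run:
```python
from h import *
z=4;e=(proj('side',[.6486,-.1971,.12])*z).astype(int); y0=max(0,e[1]-300); o=np.array([e[0]-250,y0])
x=np.array([-.908,-.418,0])
p=np.array([.653,-.1991,.1583])
for dz in(0,.01,.02,.03): print('k3',dz,[np.round(proj('side',p+s*.0425*x+[0,0,dz])*z-o).tolist() for s in(-1,1)])
p=np.array([.6482,-.197,.1188])
for dz in(-.01,0,.01,.02): print('k1',dz,[np.round(proj('side',p+s*.025*x+[0,0,dz])*z-o).tolist() for s in(-1,1)])
```

```text
k3 0 [[190.0, 247.0], [307.0, 260.0]]
k3 0.01 [[190.0, 235.0], [307.0, 248.0]]
k3 0.02 [[190.0, 223.0], [308.0, 236.0]]
k3 0.03 [[190.0, 211.0], [308.0, 224.0]]
k1 -0.01 [[217.0, 309.0], [284.0, 317.0]]
k1 0 [[217.0, 298.0], [284.0, 306.0]]
k1 0.01 [[218.0, 287.0], [285.0, 295.0]]
k1 0.02 [[218.0, 276.0], [285.0, 283.0]]
```

Call:
{"method": "servo_tool", "body": {
  "moves": [
    [[-0.15,0,0.6],0,1],
    [[0,0,0],0,1],
    [[0,0,0],0,0.3],
    [[0,0,0],0,-1],
    [[0,0,0],0,-1],
    [[0,0,0],0,-1],
    [[0,0,0],0,-1],
    [[0,0,0],0,-1],
    [[0,0,0],0,-1]
  ]
}}

```text
clock: 14.32
eef_pos: [0.4261, -0.2502, 0.0068]
orientation: [-0.214, 0.977, -0.0, 0.0]
contact_force: [-0.8, 1.7, 9.0]
gripper_width: 0.619
```

```bash
python3 go.py  "(.4265,-.251,.006)"
python3 - <<'E'
from h import *
a=arm.camera('side')[130:220,340:460]
cv2.imwrite('pics/c9.png',cv2.resize(a,None,fx=5,fy=5,interpolation=0))
E
```

```text
t 14.32 p [ 0.4261 -0.2502  0.0068] w 0.619 F [-0.8  1.7  9. ] x [-0.908 -0.418 -0.001] z [ 0.001  0.    -1.   ]
(.4265,-.251,.006) tool cm [-0.   -0.09  0.08] rows@4: 0.0
```

View pics/c9.png

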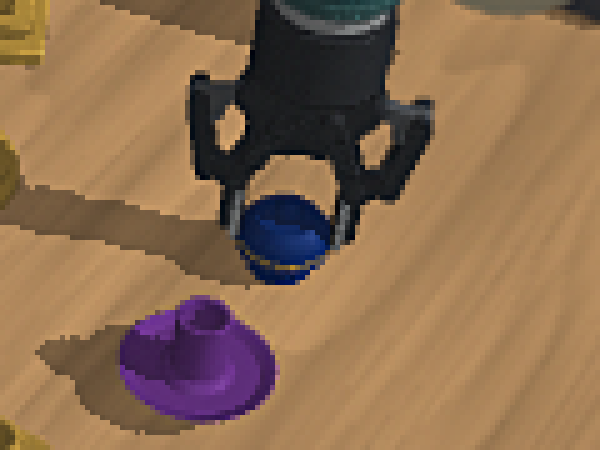

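Call:
{"method": "servo_tool", "body": {
  "moves": [
    [[0,0,0],0,1],
    [[0,0,0],0,1],
    [[0,0,0],0,1],
    [[0,0,0],0,1],
    [[0,0,0],-7,1],
    [[0,0,0],-7,1],
    [[0,0,0],-7,1],
    [[0,0,0],-7,1],
    [[0,0,0],-7,1],
    [[0,0,0],-7,1],
    [[0,0,0],-7,1],
    [[0,0,0],-7,1]
  ]
}}

```text
clock: 15.37
eef_pos: [0.4258, -0.2502, 0.0058]
orientation: [-0.65, 0.76, 0.0, -0.0]
contact_force: [0.2, -0.8, -0.6]
gripper_width: 0.998
```

Call:
{"method": "servo_tool", "body": {
  "moves": [
    [[0,0,0],-7,1],
    [[0,0,0],-7,1],
    [[0,0,0],-7,1],
    [[0,0,0],-7,1],
    [[0,0,0],-6,1],
    [[0,0,0],0,0.3],
    [[0,0,0],0,-1],
    [[0,0,0],0,-1],
    [[0,0,0],0,-1],
    [[0,0,0],0,-1],
    [[0,0,0],0,-1],
    [[0,0,0],0,-1]
  ]
}}

```text
clock: 16.37
eef_pos: [0.4261, -0.2505, 0.0067]
orientation: [0.841, -0.54, 0.0, 0.0]
contact_force: [-0.6, -0.0, 9.7]
gripper_width: 0.617
```

```bash
python3 go.py  "(.4265,-.251,.15)" "(.649,-.197,.16)"
python3 - <<'E'
from h import *
a=arm.camera('side')[130:220,340:460]
cv2.imwrite('pics/c10.png',cv2.resize(a,None,fx=5,fy=5,interpolation=0))
print(np.round(arm.read_state()['q'],3))
E
```

```text
t 16.37 p [ 0.4261 -0.2505  0.0067] w 0.617 F [-0.6 -0.   9.7] x [ 0.416 -0.909  0.001] z [ 0.    -0.001 -1.   ]
(.4265,-.251,.15) tool cm [  0.08  -0.02 -14.33] rows@4: 3.6
(.649,-.197,.16) tool cm [  4.35 -22.48  -0.99] rows@4: 5.7
[ 0.549  0.77  -0.111  2.094  0.276  0.291 -0.937]
```

View pics/c10.png

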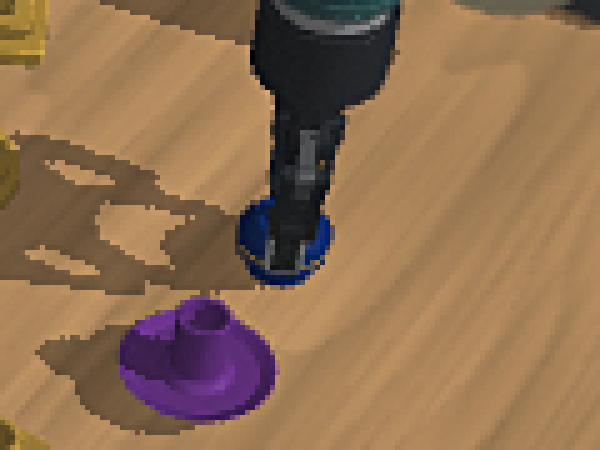

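Call:
{"method": "servo_tool", "body": {
  "moves": [
    [[0,0,-2],0,-1],
    [[0,0,-3.5],0,-1],
    [[0,0,-3.5],0,-1],
    [[0,0,-3.5],0,-1],
    [[0.2,-1.2,-2.8],0,-1],
    [[0.6,-3,0],0,-1],
    [[0.7,-3.6,0],0,-1],
    [[0.7,-3.6,0],0,-1],
    [[0.7,-3.6,0],0,-1],
    [[0.6,-3,0],0,-1],
    [[0.5,-2.5,0],0,-1],
    [[0.3,-1.5,0],0,-1]
  ]
}}

```text
clock: 17.42
eef_pos: [0.6463, -0.1944, 0.1578]
orientation: [0.842, -0.539, -0.0, -0.001]
contact_force: [-0.5, -0.4, -2.2]
gripper_width: 0.612
```

Call:
{"method": "servo_tool", "body": {
  "moves": [
    [[0,0,0],0,-1],
    [[0,0,0],0,-1],
    [[0,0,0],0,-1]
  ]
}}

```text
clock: 17.67
eef_pos: [0.6421, -0.1973, 0.1579]
orientation: [0.842, -0.54, -0.001, 0.001]
contact_force: [0.2, 0.3, -3.0]
gripper_width: 0.619
```

```bash
python3 go.py "(.649,-.197,.15)"; python3 chk.py pics/k4.png foot "[.6486,-.1971,0]" stem_c "[.6486,-.1971,.04]"
```

```text
t 17.67 p [ 0.6421 -0.1973  0.1579] w 0.619 F [ 0.2  0.3 -3. ] x [ 0.417 -0.909 -0.001] z [-0.003  0.    -1.   ]
(.649,-.197,.15) tool cm [ 0.26 -0.64  0.79] rows@4: 0.3
```

View pics/k4.png

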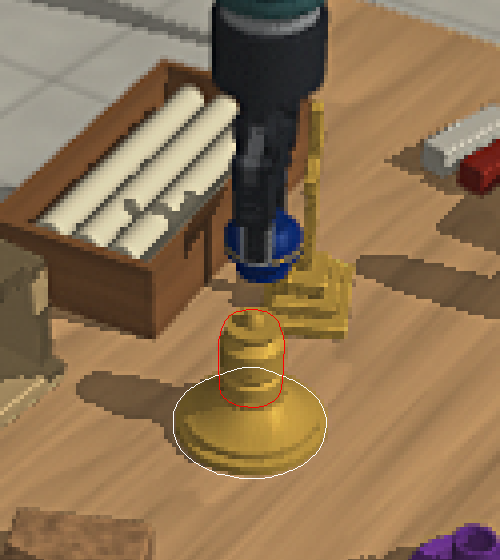

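Call:
{"method": "servo_tool", "body": {
  "moves": [
    [[0.26,-0.64,0.5],0,-1],
    [[0,0,0.5],0,-1],
    [[0,0,0],0,-1],
    [[0,0,0],0,-1],
    [[0,0,0],0,-1]
  ]
}}

```text
clock: 18.13
eef_pos: [0.6504, -0.1969, 0.1488]
orientation: [0.842, -0.539, -0.0, 0.0]
contact_force: [0.1, 0.1, -2.6]
gripper_width: 0.618
```

```bash
python3 go.py "(.649,-.197,.1047)"; python3 chk.py pics/k5.png foot "[.6486,-.1971,0]" stem_c "[.6486,-.1971,.04]" knop_c "[.649,-.197,.142]"
```

```text
t 18.13 p [ 0.6504 -0.1969  0.1488] w 0.618 F [ 0.1  0.1 -2.6] x [ 0.418 -0.908 -0.   ] z [-0.  0. -1.]
(.649,-.197,.1047) tool cm [-0.05  0.12  4.41] rows@4: 1.1
```

View pics/k5.png

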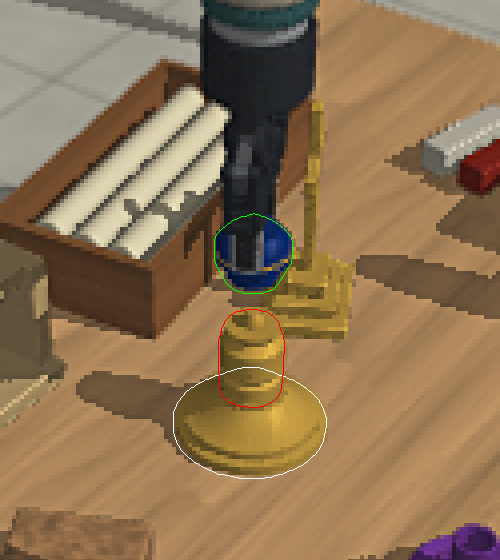

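Aligned to within 1 px. Lowering.

Call:
{"method": "servo_tool", "body": {
  "moves": [
    [[0,0.1,1.2],0,-1],
    [[0,0,1],0,-1],
    [[0,0,0.8],0,-1],
    [[0,0,0.5],0,-1],
    [[0,0,0.4],0,-1],
    [[0,0,0.2],0,-1],
    [[0,0,0],0,-1],
    [[0,0,0],0,-1]
  ]
}}

```text
clock: 18.85
eef_pos: [0.65, -0.1972, 0.108]
orientation: [0.842, -0.539, 0.0, -0.0]
contact_force: [-0.2, 1.0, -2.8]
gripper_width: 0.611
```

Call:
{"method": "servo_tool", "body": {
  "moves": [
    [[0,0.05,0.2],0,-1],
    [[0,0,0.15],0,-1],
    [[0,0,0.1],0,-1],
    [[0,0,0],0,-1],
    [[0,0,0],0,-1]
  ]
}}

```text
clock: 19.27
eef_pos: [0.6497, -0.1976, 0.1049]
orientation: [0.842, -0.539, 0.001, -0.0]
contact_force: [-2.7, 1.2, 5.6]
gripper_width: 0.618
```

Seated by force and height. Release and rise.

Call:
{"method": "servo_tool", "body": {
  "moves": [
    [[0,0,0],0,0.3],
    [[0,0,0],0,1],
    [[0,0,0],0,1],
    [[0,0,0],0,1],
    [[0,0,-2],0,1],
    [[0,0,-3.5],0,1],
    [[0,0,-3],0,1],
    [[0,0,0],0,1],
    [[0,0,0],0,1]
  ]
}}

```text
clock: 20.02
eef_pos: [0.6508, -0.1978, 0.1907]
orientation: [0.842, -0.539, 0.002, -0.001]
contact_force: [-0.8, -0.7, -0.2]
gripper_width: 0.998
```

```bash
python3 go.py "(.619,.1735,.18)" "(.619,.1735,.024)"; python3 chk.py pics/k6.png foot "[.6486,-.1971,0]" stem_c "[.6486,-.1971,.04]" knop_c "[.6486,-.1971,.098]"
```

```text
t 20.02 p [ 0.6508 -0.1978  0.1907] w 0.998 F [-0.8 -0.7 -0.2] x [ 0.418 -0.908  0.003] z [ 0.005 -0.001 -1.   ]
(.619,.1735,.18) tool cm [-35.05 -12.64   1.01] rows@4: 9.3
(.619,.1735,.024) tool cm [-0.05  0.06 15.6 ] rows@4: 3.9
```

View pics/k6.png

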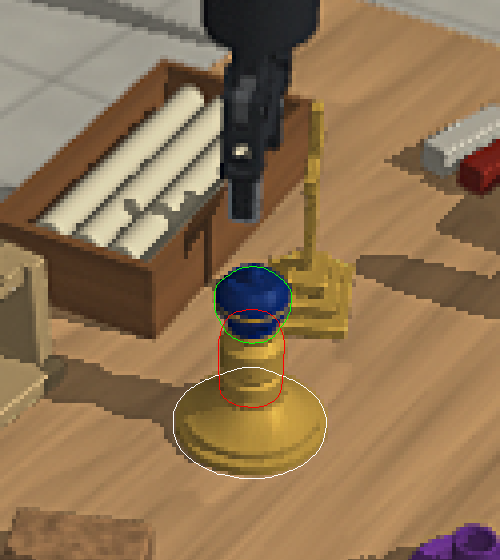

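Knop matches its seated outline. On to the shaft.

Call:
{"method": "servo_tool", "body": {
  "moves": [
    [[-2,-0.7,0],0,1],
    [[-3,-1.1,0],0,1],
    [[-3.8,-1.37,0],0,1],
    [[-3.8,-1.37,0],0,1],
    [[-3.8,-1.37,0],0,1],
    [[-3.8,-1.37,0.5],0,1],
    [[-3.8,-1.37,0.5],0,1],
    [[-3.8,-1.37,1],0,1],
    [[-3.5,-1.26,1],0,1],
    [[-2.2,-0.8,1],0,1],
    [[-1.3,-0.5,1],0,1],
    [[0,0,0],0,1]
  ]
}}

```text
clock: 21.07
eef_pos: [0.6148, 0.1751, 0.135]
orientation: [0.844, -0.537, -0.003, 0.001]
contact_force: [-1.1, 0.6, -0.0]
gripper_width: 1.001
```

Call:
{"method": "servo_tool", "body": {
  "moves": [
    [[0,0,1],0,1],
    [[0,0,0],0,1],
    [[0,0,0],0,1]
  ]
}}

```text
clock: 21.32
eef_pos: [0.6182, 0.1676, 0.1277]
orientation: [0.841, -0.541, 0.0, 0.001]
contact_force: [-0.4, 0.9, 0.7]
gripper_width: 1.003
```

```bash
python3 go.py "(.619,.1735,.024)"
python3 - <<'E'
from h import *
a=arm.camera('side')[130:280,160:340]
cv2.imwrite('pics/c11.png',cv2.resize(a,None,fx=4,fy=4,interpolation=0))
print(np.round(arm.read_state()['q'],3))
E
```

```text
t 21.32 p [0.6182 0.1676 0.1277] w 1.003 F [-0.4  0.9  0.7] x [ 0.415 -0.91   0.002] z [-0.001 -0.002 -1.   ]
(.619,.1735,.024) tool cm [-0.52 -0.34 10.37] rows@4: 2.6
[-0.194  0.721 -0.195  1.623  0.178  0.815 -1.607]
```

View pics/c11.png

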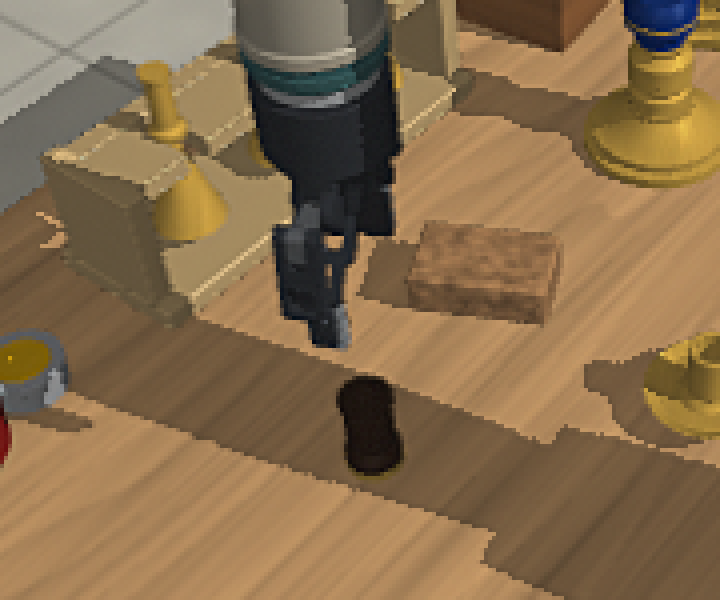

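Run:
```python
from h import *
p=np.array([.6182,.1676,.1277]);x=np.array([.415,-.91,0]);y=np.array([-.91,-.415,0])
f=lambda q:np.round((proj('side',q)-[160,130])*4).tolist()
for dz in(0,.02):
  for yy in(-.011,.011): print(dz,yy,f(p-.0425*x+yy*y+[0,0,dz]),f(p-.052*x+yy*y+[0,0,dz]),f(p+.0425*x+yy*y+[0,0,dz]))
print(f([.6188,.1736,0]),f([.6188,.1736,.062]))
```

```text
0 -0.011 [318.0, 369.0] [313.0, 382.0] [361.0, 268.0]
0 0.011 [354.0, 375.0] [349.0, 387.0] [395.0, 272.0]
0.02 -0.011 [313.0, 346.0] [308.0, 358.0] [357.0, 244.0]
0.02 0.011 [350.0, 352.0] [345.0, 364.0] [392.0, 249.0]
[373.0, 458.0] [362.0, 397.0]
```

Call:
{"method": "servo_tool", "body": {
  "moves": [
    [[-0.5,-0.3,2],0,1],
    [[0,0,3],0,1],
    [[0,0,3],0,1],
    [[0,0,1.8],0,1],
    [[0,0,0.5],0,1],
    [[0,0,0],0,0.5],
    [[0,0,0],0,0],
    [[0,0,0],0,-1],
    [[0,0,0],0,-1],
    [[0,0,0],0,-1],
    [[0,0,0],0,-1],
    [[0,0,0],0,-1]
  ]
}}

```text
clock: 22.37
eef_pos: [0.6202, 0.1773, 0.0276]
orientation: [0.842, -0.539, 0.001, -0.001]
contact_force: [-0.5, -0.4, 6.0]
gripper_width: 0.384
```

Call:
{"method": "servo_tool", "body": {
  "moves": [
    [[0,0,0],0,-1],
    [[0,0,0],0,-1]
  ]
}}

```text
clock: 22.53
eef_pos: [0.6201, 0.1773, 0.0275]
orientation: [0.842, -0.539, 0.001, -0.001]
contact_force: [-0.0, -1.1, 5.0]
gripper_width: 0.385
```

```bash
python3 go.py "(.619,.1735,.024)"
python3 - <<'E'
from h import *
a=arm.camera('side')[180:270,200:320]
cv2.imwrite('pics/c12.png',cv2.resize(a,None,fx=5,fy=5,interpolation=0))
print(np.round(arm.read_state()['q'],3))
E
```

```text
t 22.53 p [0.6201 0.1773 0.0275] w 0.385 F [-0.  -1.1  5. ] x [ 0.418 -0.908  0.001] z [ 0.004  0.001 -1.   ]
(.619,.1735,.024) tool cm [0.3  0.26 0.35] rows@4: 0.1
[-0.225  0.859 -0.164  1.666  0.213  0.63  -1.644]
```

View pics/c12.png

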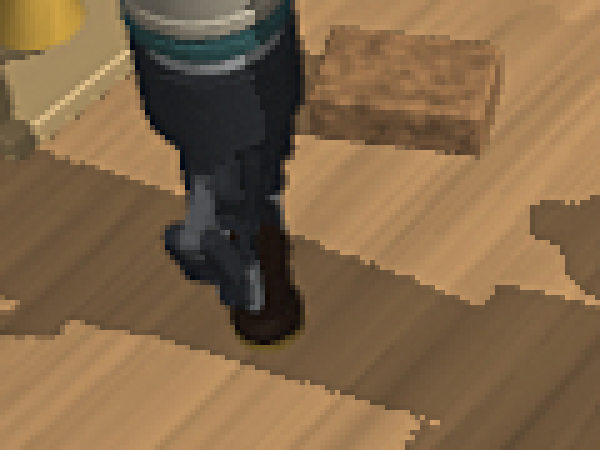

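Call:
{"method": "servo_tool", "body": {
  "moves": [
    [[0,0,0],0,1],
    [[0,0,0],0,1],
    [[0,0,0],0,1],
    [[0,0,0],0,1],
    [[0,0.3,0.3],0,1],
    [[0,0,0],-7,1],
    [[0,0,0],-7,1],
    [[0,0,0],-7,1],
    [[0,0,0],-7,1],
    [[0,0,0],-7,1],
    [[0,0,0],-7,1],
    [[0,0,0],-7,1]
  ]
}}

```text
clock: 23.58
eef_pos: [0.6154, 0.1756, 0.022]
orientation: [0.99, -0.138, -0.0, 0.0]
contact_force: [0.7, -0.4, 0.4]
gripper_width: 1.001
```

Call:
{"method": "servo_tool", "body": {
  "moves": [
    [[0,0,0],-7,1],
    [[0,0,0],-7,1],
    [[0,0,0],-7,1],
    [[0,0,0],-7,1],
    [[0,0,0],-7,1],
    [[0,0,0],-6,1],
    [[0,0,0],0,0.3],
    [[0,0,0],0,-0.2],
    [[0,0,0],0,-1],
    [[0,0,0],0,-1],
    [[0,0,0],0,-1],
    [[0,0,0],0,-1]
  ]
}}

```text
clock: 24.58
eef_pos: [0.6159, 0.1759, 0.0228]
orientation: [0.977, 0.214, 0.0, 0.0]
contact_force: [0.4, 0.0, 2.3]
gripper_width: 0.385
```

Call:
{"method": "servo_tool", "body": {
  "moves": [
    [[0,0,0],0,-1],
    [[0,0,0],0,-1],
    [[0,0,0],0,-1]
  ]
}}

```text
clock: 24.83
eef_pos: [0.6159, 0.1759, 0.0227]
orientation: [0.977, 0.214, 0.0, 0.0]
contact_force: [-0.7, -0.2, 3.5]
gripper_width: 0.382
```

```bash
python3 go.py "(.619,.1735,.21)" "(.649,-.197,.21)"
python3 - <<'E'
from h import *
a=arm.camera('side')[180:270,200:320]
cv2.imwrite('pics/c13.png',cv2.resize(a,None,fx=5,fy=5,interpolation=0))
print(np.round(arm.read_state()['q'],3))
E
```

```text
t 24.83 p [0.6159 0.1759 0.0227] w 0.382 F [-0.7 -0.2  3.5] x [0.908 0.418 0.   ] z [ 0.  0. -1.]
(.619,.1735,.21) tool cm [  0.18   0.35 -18.73] rows@4: 4.7
(.649,-.197,.21) tool cm [-12.78  34.91  -0.  ] rows@4: 9.3
[ 0.006  0.926 -0.568  1.67   0.681  0.753 -0.463]
```

View pics/c13.png

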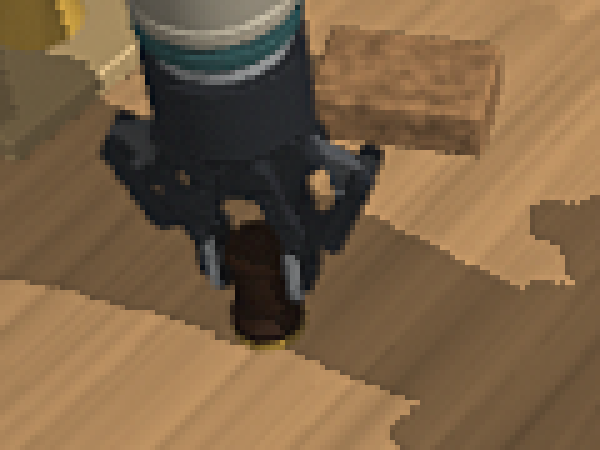

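Call:
{"method": "servo_tool", "body": {
  "moves": [
    [[0,0,-2],0,-1],
    [[0,0,-3.5],0,-1],
    [[0,0,-3.8],0,-1],
    [[-0.5,1.4,-3.6],0,-1],
    [[-0.8,2.2,-3],0,-1],
    [[-1.1,3,-2],0,-1],
    [[-1.3,3.6,-0.8],0,-1],
    [[-1.3,3.6,0],0,-1],
    [[-1.3,3.6,0],0,-1],
    [[-1.3,3.6,0],0,-1],
    [[-1.3,3.6,0],0,-1],
    [[-1.2,3.3,0],0,-1]
  ]
}}

```text
clock: 25.88
eef_pos: [0.6402, -0.123, 0.2086]
orientation: [0.977, 0.214, -0.001, 0.0]
contact_force: [0.8, -0.2, -1.2]
gripper_width: 0.38
```

Call:
{"method": "servo_tool", "body": {
  "moves": [
    [[-1,2.9,0],0,-1],
    [[-0.7,2.2,0],0,-1],
    [[-0.3,1.2,0],0,-1],
    [[0,0,0],0,-1],
    [[0,0,0],0,-1],
    [[0,0,0],0,-1],
    [[0,0,0],0,-1]
  ]
}}

```text
clock: 26.47
eef_pos: [0.6492, -0.1822, 0.2097]
orientation: [0.976, 0.216, 0.0, -0.001]
contact_force: [-0.9, -0.1, -1.4]
gripper_width: 0.386
```

```bash
python3 go.py "(.649,-.197,.20)"
```

```text
t 26.47 p [ 0.6492 -0.1822  0.2097] w 0.386 F [-0.9 -0.1 -1.4] x [0.907 0.422 0.001] z [ 0.     0.002 -1.   ]
(.649,-.197,.20) tool cm [-0.64  1.33  0.97] rows@4: 0.4
```

Call:
{"method": "servo_tool", "body": {
  "moves": [
    [[-0.64,1.33,0.3],0,-1],
    [[0,0,0.7],0,-1],
    [[0,0,0],0,-1],
    [[0,0,0],0,-1],
    [[0,0,0],0,-1]
  ]
}}

```text
clock: 26.88
eef_pos: [0.6487, -0.1998, 0.1992]
orientation: [0.977, 0.214, -0.0, -0.0]
contact_force: [-0.0, 1.0, -1.3]
gripper_width: 0.384
```

```bash
python3 go.py "(.649,-.197,.1607)"; python3 chk.py pics/k7.png knop_c "[.6486,-.1971,.098]" stem_c "[.6486,-.1971,.04]" shaft_c "[.649,-.197,.177]"
```

```text
t 26.88 p [ 0.6487 -0.1998  0.1992] w 0.384 F [-0.   1.  -1.3] x [ 0.908  0.419 -0.   ] z [-0.     0.001 -1.   ]
(.649,-.197,.1607) tool cm [ 0.15 -0.24  3.85] rows@4: 1.0
```

View pics/k7.png

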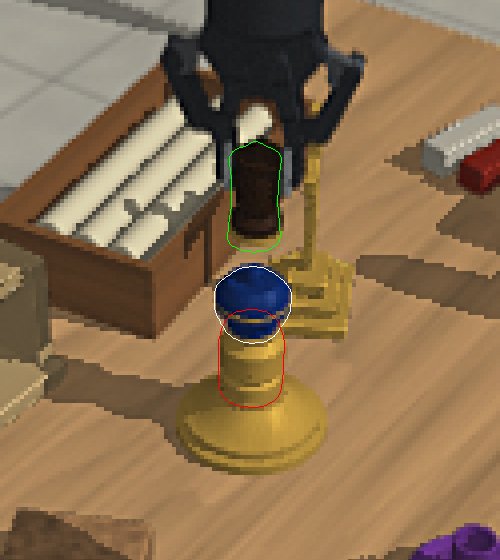

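Run:
```python
from h import *
im=arm.camera('side');o=cv2.imread('pics/side0.png')
cv2.imwrite('pics/cork.png',cv2.resize(np.hstack([o[130:230,230:350],im[130:230,230:350]]),None,fx=3.2,fy=3.2,interpolation=0))
```

```text
(no output)
```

View pics/cork.png

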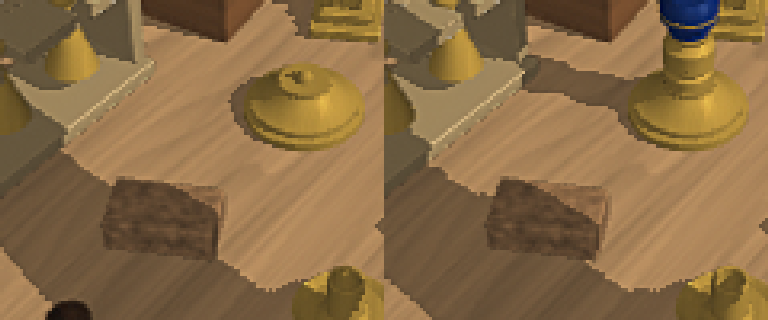

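The cork block and foot haven't moved; the difference was only shadow. Lowering the shaft.

Call:
{"method": "servo_tool", "body": {
  "moves": [
    [[0.15,-0.24,0.5],0,-1],
    [[0,0,0.8],0,-1],
    [[0,0,0.8],0,-1],
    [[0,0,0.6],0,-1],
    [[0,0,0.5],0,-1],
    [[0,0,0.2],0,-1],
    [[0,0,0],0,-1],
    [[0,0,0],0,-1]
  ]
}}

```text
clock: 27.65
eef_pos: [0.6492, -0.1974, 0.1654]
orientation: [0.977, 0.214, 0.0, -0.0]
contact_force: [0.9, 0.2, -1.6]
gripper_width: 0.386
```

Call:
{"method": "servo_tool", "body": {
  "moves": [
    [[0,0,0.2],0,-1],
    [[0,0,0.15],0,-1],
    [[0,0,0.1],0,-1],
    [[0,0,0],0,-1],
    [[0,0,0],0,-1]
  ]
}}

```text
clock: 28.07
eef_pos: [0.6492, -0.1974, 0.161]
orientation: [0.977, 0.214, 0.0, 0.0]
contact_force: [0.2, 0.1, -1.8]
gripper_width: 0.384
```

Call:
{"method": "servo_tool", "body": {
  "moves": [
    [[0,0,0.1],0,-1],
    [[0,0,0.1],0,-1],
    [[0,0,0],0,-1],
    [[0,0,0],0,-1]
  ]
}}

```text
clock: 28.4
eef_pos: [0.6497, -0.1976, 0.1606]
orientation: [0.977, 0.214, 0.001, 0.001]
contact_force: [-2.1, 0.1, 5.9]
gripper_width: 0.382
```

```bash
python3 go.py; python3 chk.py pics/k8.png knop_c "[.6486,-.1971,.098]" stem_c "[.6486,-.1971,.04]" shaft_c "[.6486,-.1971,.138]"
```

```text
t 28.4 p [ 0.6497 -0.1976  0.1606] w 0.382 F [-2.1  0.1  5.9] x [0.908 0.418 0.001] z [ 0.002 -0.001 -1.   ]
```

View pics/k8.png

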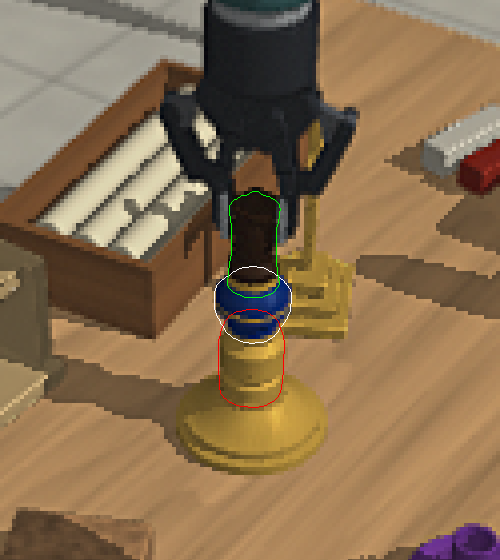

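Seated, with contact force at the predicted height. Release, rise, then go to the pan at (0.4655, 0.010).

Call:
{"method": "servo_tool", "body": {
  "moves": [
    [[0,0,0],0,0],
    [[0,0,0],0,1],
    [[0,0,0],0,1],
    [[0,0,0],0,1],
    [[0,0,0],0,1],
    [[0,0,-2],0,1],
    [[0,0,-3.5],0,1],
    [[0,0,-2.5],0,1],
    [[0,0,0],0,1],
    [[0,0,0],0,1]
  ]
}}

```text
clock: 29.28
eef_pos: [0.6501, -0.1973, 0.2407]
orientation: [0.977, 0.214, 0.002, 0.001]
contact_force: [-0.3, 0.0, 0.1]
gripper_width: 0.997
```

```bash
python3 go.py "(.4655,.010,.13)" "(.4655,.010,.034)"; python3 chk.py pics/k9.png knop_c "[.6486,-.1971,.098]" stem_c "[.6486,-.1971,.04]" shaft_c "[.6486,-.1971,.138]"
```

```text
t 29.28 p [ 0.6501 -0.1973  0.2407] w 0.997 F [-0.3  0.   0.1] x [0.908 0.418 0.003] z [ 0.003 -0.001 -1.   ]
(.4655,.010,.13) tool cm [ -8.13 -26.58  10.99] rows@4: 7.5
(.4655,.010,.034) tool cm [-0.03 -0.02  9.6 ] rows@4: 2.4
```

View pics/k9.png

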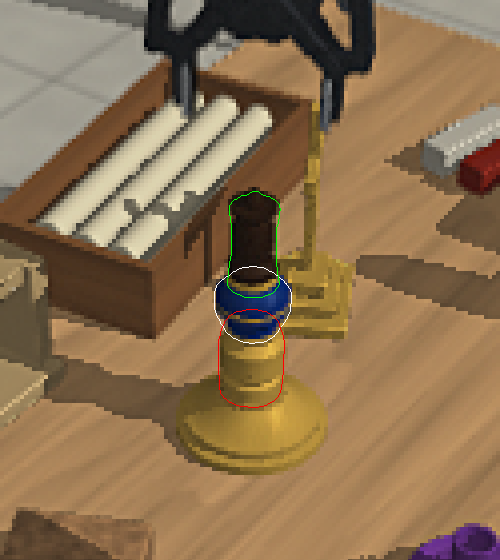

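Call:
{"method": "servo_tool", "body": {
  "moves": [
    [[-0.5,-1.8,0],0,1],
    [[-0.9,-3,0],0,1],
    [[-1.1,-3.7,0.5],0,1],
    [[-1.1,-3.6,1.4],0,1],
    [[-1.1,-3.6,1.7],0,1],
    [[-1.1,-3.6,1.7],0,1],
    [[-1.1,-3.4,1.8],0,1],
    [[-0.7,-2.3,1.8],0,1],
    [[-0.5,-1.5,1.3],0,1],
    [[0,0,0.8],0,1],
    [[0,0,0],0,1],
    [[0,0,0],0,1]
  ]
}}

```text
clock: 30.33
eef_pos: [0.4648, 0.0086, 0.1283]
orientation: [0.977, 0.214, -0.001, 0.0]
contact_force: [0.3, 0.2, -0.3]
gripper_width: 1.003
```

```bash
python3 go.py "(.4655,.010,.13)" "(.4655,.010,.035)"
python3 - <<'E'
from h import *
a=arm.camera('side')[130:280,250:430]
cv2.imwrite('pics/c14.png',cv2.resize(a,None,fx=4,fy=4,interpolation=0))
print(np.round(arm.read_state()['q'],3))
E
```

```text
t 30.33 p [0.4648 0.0086 0.1283] w 1.003 F [ 0.3  0.2 -0.3] x [ 0.909  0.418 -0.001] z [-0.001 -0.    -1.   ]
(.4655,.010,.13) tool cm [ 0.12 -0.1  -0.17] rows@4: 0.1
(.4655,.010,.035) tool cm [0.01 0.   9.5 ] rows@4: 2.4
[ 0.384  0.59  -0.675  2.094  0.606  0.657 -0.274]
```

View pics/c14.png

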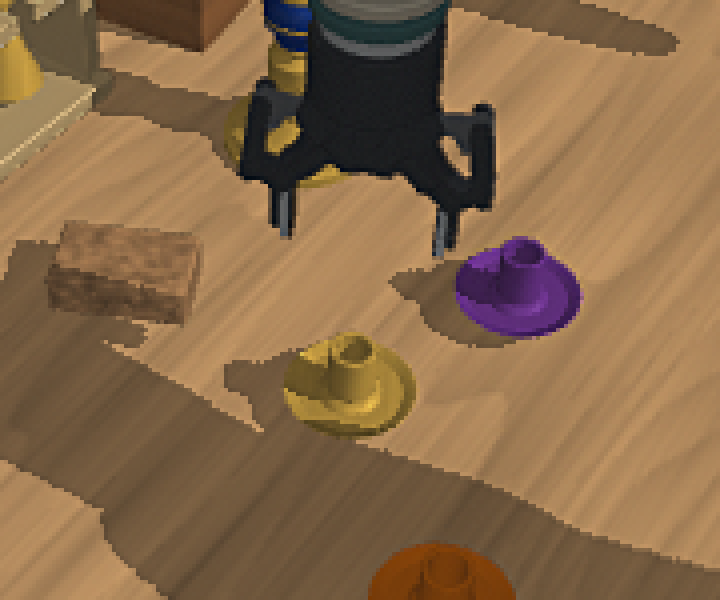

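Run:
```python
from h import *
f=lambda q:np.round((proj('side',q)-[250,130])*4).tolist()
for y in (.005,.010): print(f([.4655,y,.058]),f([.4655,y,.018]))
print(f([.4655-.016*.82,.01-.016*.57,.058]))
```

```text
[355.0, 343.0] [352.0, 383.0]
[351.0, 347.0] [348.0, 388.0]
[375.0, 348.0]
```

The pan estimate agrees with the cup's rim centre near (352,348) in the crop. Descend and grip.

Call:
{"method": "servo_tool", "body": {
  "moves": [
    [[0.1,-0.1,2],0,1],
    [[0,0,3],0,1],
    [[0,0,2.5],0,1],
    [[0,0,1.3],0,1],
    [[0,0,0.5],0,1],
    [[0,0,0],0,1],
    [[0,0,0],0,0.5],
    [[0,0,0],0,0],
    [[0,0,0],0,-1],
    [[0,0,0],0,-1],
    [[0,0,0],0,-1],
    [[0,0,0],0,-1]
  ]
}}

```text
clock: 31.38
eef_pos: [0.4659, 0.0106, 0.037]
orientation: [0.977, 0.214, 0.001, 0.0]
contact_force: [-0.8, -1.0, 9.2]
gripper_width: 0.332
```

Call:
{"method": "servo_tool", "body": {
  "moves": [
    [[0,0,0],0,-1],
    [[0,0,0],0,-1],
    [[0,0,0],0,-1]
  ]
}}

```text
clock: 31.63
eef_pos: [0.4659, 0.0106, 0.037]
orientation: [0.977, 0.214, 0.001, 0.0]
contact_force: [-0.8, -0.9, 9.2]
gripper_width: 0.332
```

```bash
python3 go.py "(.4655,.010,.035)"
python3 - <<'E'
from h import *
a=arm.camera('side')[170:270,280:400]
cv2.imwrite('pics/c15.png',cv2.resize(a,None,fx=5,fy=5,interpolation=0))
E
```

```text
t 31.63 p [0.4659 0.0106 0.037 ] w 0.332 F [-0.8 -0.9  9.2] x [0.908 0.419 0.002] z [ 0.002 -0.001 -1.   ]
(.4655,.010,.035) tool cm [-0.06  0.04  0.2 ] rows@4: 0.1
```

View pics/c15.png

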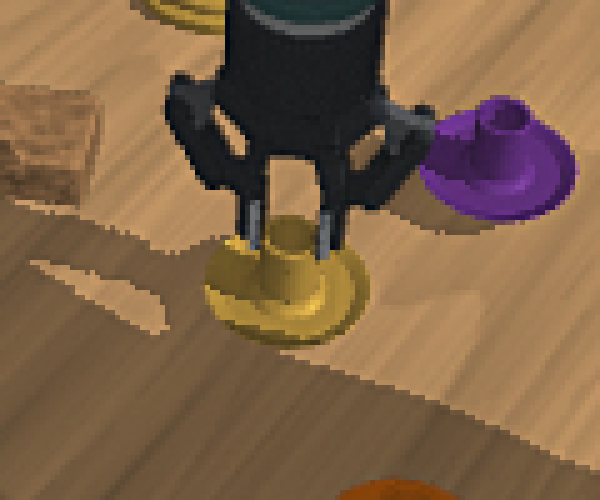

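Call:
{"method": "servo_tool", "body": {
  "moves": [
    [[0,0,0],0,1],
    [[0,0,0],0,1],
    [[0,0,0],0,1],
    [[0,0,0],0,1],
    [[0,0,0.3],7,1],
    [[0,0,0],7,1],
    [[0,0,0],7,1],
    [[0,0,0],7,1],
    [[0,0,0],7,1],
    [[0,0,0],7,1],
    [[0,0,0],7,1],
    [[0,0,0],7,1]
  ]
}}

```text
clock: 32.68
eef_pos: [0.4651, 0.0108, 0.0328]
orientation: [0.962, -0.272, -0.0, -0.0]
contact_force: [-0.8, 0.3, -0.0]
gripper_width: 0.995
```

Call:
{"method": "servo_tool", "body": {
  "moves": [
    [[0,0,0],7,1],
    [[0,0,0],7,1],
    [[0,0,0],7,1],
    [[0,0,0],7,1],
    [[0,0,0],6,1],
    [[0,0,0],0,0.5],
    [[0,0,0],0,-0.2],
    [[0,0,0],0,-1],
    [[0,0,0],0,-1],
    [[0,0,0],0,-1],
    [[0,0,0],0,-1],
    [[0,0,0],0,-1]
  ]
}}

```text
clock: 33.68
eef_pos: [0.4653, 0.0108, 0.0332]
orientation: [0.842, -0.539, 0.0, -0.0]
contact_force: [-1.2, 0.0, 5.3]
gripper_width: 0.334
```

Call:
{"method": "servo_tool", "body": {
  "moves": [
    [[0,0,0],0,-1],
    [[0,0,0],0,-1],
    [[0,0,0],0,-1]
  ]
}}

```text
clock: 33.93
eef_pos: [0.4652, 0.0108, 0.0332]
orientation: [0.842, -0.539, 0.0, -0.0]
contact_force: [-0.7, 0.2, 4.7]
gripper_width: 0.341
```

```bash
python3 go.py "(.4659,.010,.28)" "(.649,-.197,.28)"
python3 - <<'E'
from h import *
a=arm.camera('side')[170:270,280:400]
cv2.imwrite('pics/c16.png',cv2.resize(a,None,fx=5,fy=5,interpolation=0))
print(np.round(arm.read_state()['q'],3))
E
```

```text
t 33.93 p [0.4652 0.0108 0.0332] w 0.341 F [-0.7  0.2  4.7] x [ 0.419 -0.908  0.   ] z [ 0.  0. -1.]
(.4659,.010,.28) tool cm [  0.1   -0.04 -24.68] rows@4: 6.2
(.649,-.197,.28) tool cm [26.47 -7.95  0.  ] rows@4: 6.9
[-0.008  0.699 -0.111  2.163  0.25   0.291 -1.471]
```

View pics/c16.png

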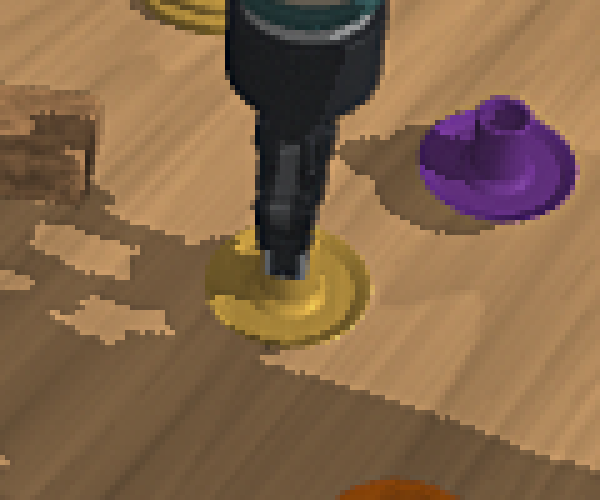

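Call:
{"method": "servo_tool", "body": {
  "moves": [
    [[0,0,-2],0,-1],
    [[0,0,-3.5],0,-1],
    [[0,0,-4],0,-1],
    [[0,0,-4],0,-1],
    [[0,0,-4],0,-1],
    [[0.8,-0.2,-3.5],0,-1],
    [[2,-0.6,-2.7],0,-1],
    [[3,-0.9,-0.5],0,-1],
    [[3.5,-1.05,0],0,-1],
    [[3.6,-1.1,0],0,-1],
    [[3.6,-1.1,0],0,-1],
    [[3.2,-1,0],0,-1]
  ]
}}

```text
clock: 34.98
eef_pos: [0.6019, -0.1459, 0.2739]
orientation: [0.842, -0.54, -0.001, 0.001]
contact_force: [0.4, -0.2, -2.5]
gripper_width: 0.332
```

Call:
{"method": "servo_tool", "body": {
  "moves": [
    [[2.6,-0.8,0],0,-1],
    [[1.8,-0.5,0],0,-1],
    [[0.8,-0.2,0],0,-1],
    [[0,0,0],0,-1],
    [[0,0,0],0,-1],
    [[0,0,0],0,-1],
    [[0,0,0],0,-1]
  ]
}}

```text
clock: 35.57
eef_pos: [0.6364, -0.1824, 0.2752]
orientation: [0.843, -0.538, -0.0, -0.0]
contact_force: [-0.9, 0.0, -2.7]
gripper_width: 0.335
```

```bash
python3 go.py "(.649,-.197,.27)"
```

```text
t 35.57 p [ 0.6364 -0.1824  0.2752] w 0.335 F [-0.9  0.  -2.7] x [ 0.42  -0.907 -0.001] z [-0.001  0.001 -1.   ]
(.649,-.197,.27) tool cm [ 1.86 -0.53  0.52] rows@4: 0.5
```

Call:
{"method": "servo_tool", "body": {
  "moves": [
    [[1,-0.3,0],0,-1],
    [[0.85,-0.25,0.3],0,-1],
    [[0,0,0],0,-1],
    [[0,0,0],0,-1],
    [[0,0,0],0,-1],
    [[0,0,0],0,-1]
  ]
}}

```text
clock: 36.07
eef_pos: [0.6495, -0.1981, 0.272]
orientation: [0.842, -0.539, -0.0, -0.0]
contact_force: [-0.6, 0.1, -3.5]
gripper_width: 0.337
```

```bash
sed -i 's/y0=max(0,e\[1\]-300)/y0=max(0,e[1]-400)/' chk.py; python3 go.py "(.6492,-.1973,.2332)"; python3 chk.py pics/k10.png knop_c "[.6486,-.1971,.098]" shaft_c "[.6486,-.1971,.138]" pan_c "[.649,-.1973,.2388]"
```

```text
t 36.07 p [ 0.6495 -0.1981  0.272 ] w 0.337 F [-0.6  0.1 -3.5] x [ 0.419 -0.908 -0.001] z [-0.     0.001 -1.   ]
(.6492,-.1973,.2332) tool cm [-0.08 -0.01  3.88] rows@4: 1.0
```

View pics/k10.png

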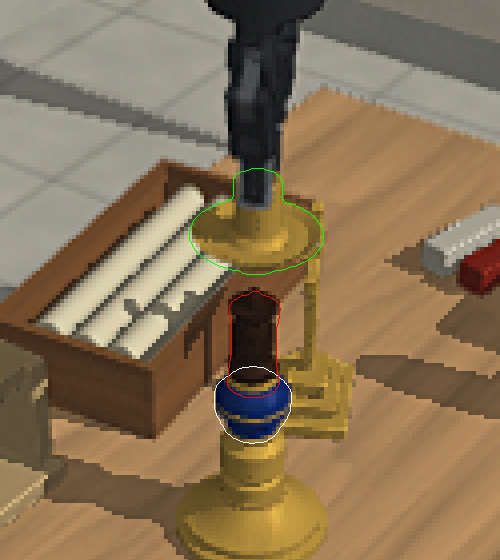

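The pan is centred over the shaft (columns 256 and 255). Lowering.

Call:
{"method": "servo_tool", "body": {
  "moves": [
    [[-0.08,0,0.6],0,-1],
    [[0,0,0.8],0,-1],
    [[0,0,0.8],0,-1],
    [[0,0,0.6],0,-1],
    [[0,0,0.5],0,-1],
    [[0,0,0.2],0,-1],
    [[0,0,0],0,-1],
    [[0,0,0],0,-1]
  ]
}}

```text
clock: 36.78
eef_pos: [0.6495, -0.1981, 0.2369]
orientation: [0.842, -0.539, -0.0, -0.0]
contact_force: [0.6, 0.2, -2.8]
gripper_width: 0.334
```

Call:
{"method": "servo_tool", "body": {
  "moves": [
    [[0,0,0.15],0,-1],
    [[0,0,0.1],0,-1],
    [[0,0,0],0,-1],
    [[0,0,0],0,-1]
  ]
}}

```text
clock: 37.12
eef_pos: [0.6494, -0.1981, 0.2345]
orientation: [0.842, -0.539, 0.0, -0.0]
contact_force: [0.4, -0.0, -3.5]
gripper_width: 0.334
```

Call:
{"method": "servo_tool", "body": {
  "moves": [
    [[0,0,0.15],0,-1],
    [[0,0,0.1],0,-1],
    [[0,0,0],0,-1],
    [[0,0,0],0,-1]
  ]
}}

```text
clock: 37.45
eef_pos: [0.6502, -0.1983, 0.2332]
orientation: [0.842, -0.539, 0.001, -0.0]
contact_force: [-1.0, 0.5, 6.1]
gripper_width: 0.338
```

```bash
python3 chk.py pics/k11.png knop_c "[.6486,-.1971,.098]" shaft_c "[.6486,-.1971,.138]" pan_c "[.6486,-.1971,.2]"
```

```text
(no output)
```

View pics/k11.png

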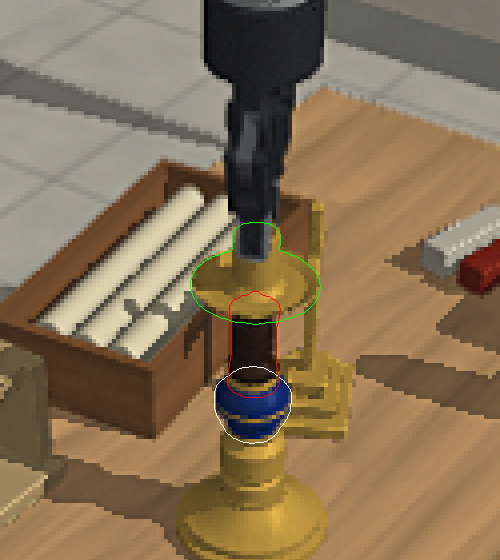

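Contact at exactly the expected height. Release and rise straight up.

Call:
{"method": "servo_tool", "body": {
  "moves": [
    [[0,0,0],0,0],
    [[0,0,0],0,1],
    [[0,0,0],0,1],
    [[0,0,0],0,1],
    [[0,0,0],0,1],
    [[0,0,-1.5],0,1],
    [[0,0,-3],0,1],
    [[0,0,-3],0,1],
    [[0,0,-2],0,1],
    [[0,0,0],0,1],
    [[0,0,0],0,1],
    [[0,0,0],0,1]
  ]
}}

```text
clock: 38.5
eef_pos: [0.6488, -0.1979, 0.326]
orientation: [0.842, -0.539, -0.001, 0.0]
contact_force: [0.1, -0.3, -0.2]
gripper_width: 1.001
```

Call:
{"method": "servo_tool", "body": {
  "moves": [
    [[0,3,-1],0,1],
    [[0,3.5,-1],0,1],
    [[0,3.5,0],0,1],
    [[0,3,0],0,1],
    [[0,0,0],0,1],
    [[0,0,0],0,1],
    [[0,0,0],0,1],
    [[0,0,0],0,1]
  ]
}}

```text
clock: 39.17
eef_pos: [0.5322, -0.2513, 0.3461]
orientation: [0.843, -0.538, -0.001, -0.0]
contact_force: [0.4, 0.3, 0.2]
gripper_width: 0.998
```

```bash
python3 go.py; python3 chk.py pics/k12.png knop_c "[.6486,-.1971,.098]" shaft_c "[.6486,-.1971,.138]" pan_c "[.6486,-.1971,.2]" stem_c "[.6486,-.1971,.04]" foot "[.6486,-.1971,0]"
python3 - <<'E'
from h import *
a=arm.camera('side');b=arm.camera('top')
o=np.hstack([a,b]); cv2.imwrite('pics/full.png',cv2.resize(o,(800,250),interpolation=cv2.INTER_AREA))
cv2.imwrite('pics/stack.png',cv2.resize(a[60:200,260:400],None,fx=4,fy=4,interpolation=0))
E
```

```text
t 39.17 p [ 0.5322 -0.2513  0.3461] w 0.998 F [0.4 0.3 0.2] x [ 0.42  -0.907 -0.001] z [-0.001  0.001 -1.   ]
```

View pics/k12.png

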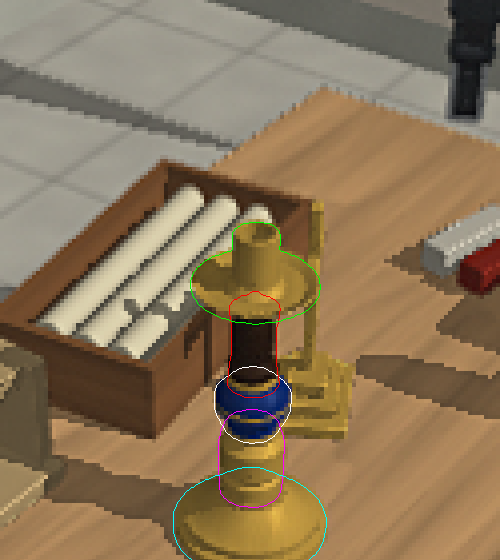

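View pics/stack.png

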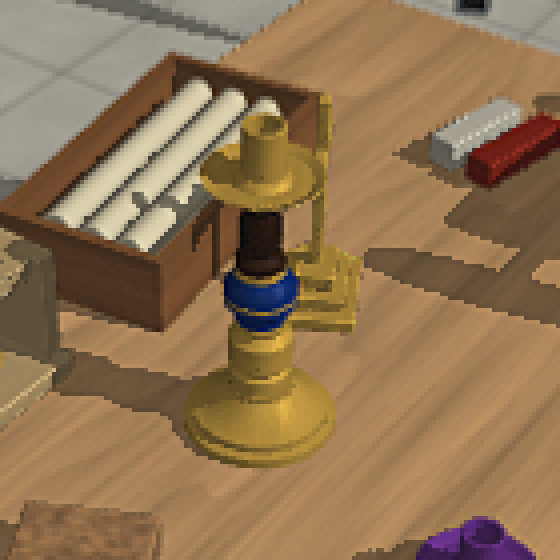

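View pics/full.png

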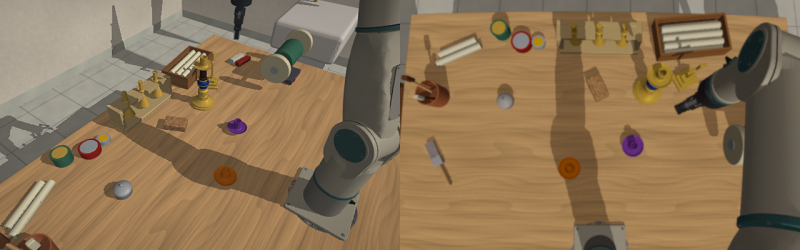

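The pictures show the candlestick assembled and upright, with every part on its seated outline. The gripper is clear of it, and the bystanders look unmoved. Handing in.

```bash
python3 -c "
from plant import arm
print(arm.close_job(), arm.read_state()['clock'])"
```

```text
the job is handed in; nothing more can be done
the job is handed in; nothing more can be done
```

The candlestick is back together on its foot: stem, knop, shaft and drip pan, in that order. I handed the job in at about 39 s of the 99 s allowed; no verdict is reported.

**How it was done:** I found the parts by fitting their outlines in both cameras. Each part was gripped twice, 90° apart, to centre it in the jaws. It was then lowered until the wrist force showed contact, never reading above about 6 N at placing, and released.

**Last checks:**
- **Seating:** each part made contact within 1 mm of its expected seated height. The final side view put every part within about 1 px (2 mm) of its seated outline and upright. I did not measure tilt as an angle.
- **Clear of the robot:** the gripper was open, more than 10 cm away, with a force reading near zero.
- **Bystanders:** the foot and cork block were compared with the first picture and had not moved. The pyx and crucifix looked unmoved in the final pictures but were not measured. The purple and orange look-alike pans were not touched.

**What disagreed:**
- **Free-height fits:** with height left free, the first two-camera fits put parts up to 6 mm above the table. The fits I acted on assumed the parts stood on it.
- **Fingertips:** they looked about 20 mm higher than the text implies when fully open, and up to about 8 mm higher when closed on a part, so I set grip heights from the pictures.
- **Shaft grip:** the opening reading suggests the jaws held it nearer its wider top than its straight middle; it still seated correctly.

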